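# Pack the jars and bottles and hoist the pail

## Task

The cupboard floor gets damp, so put every closed jar and bottle that is on the folded step stool into the steel pail standing in the lift's tray, then swing the lift's yellow arm home over the pail, lift the pail's folded bail up and over the arm's hook, and wind the crank on top of the pillar clockwise until the loaded pail hangs from the hook at least 4 cm clear of its tray. Leave the jug, the pliers and everything else where they are, and do not tip the pail over.

Things in the scene. Friction and masses are not known exactly. Their poses are not given: they have to be found in the camera images.
- stool: folded wooden step stool lying flat, fixed; 260 (x) x 400 (y) x 55 mm high, its top level at 55 mm; origin: centre of its underside
- jar_white_c (a point): closed white ceramic jar, round, upright on the stool, 46 mm wide, 78 mm high; straight-sided up to 48 mm above its foot, lid above; the point is its centre, half-way up, its z axis runs from foot to cap. 0.08 to 0.18 kg. May be absent
- jar_blue_c (a point): closed blue ceramic jar with a cork-coloured lid, round, upright on the stool, 44 mm wide, 72 mm high; straight-sided up to 42 mm above its foot, lid above; the point is its centre, half-way up, its z axis runs from foot to cap. 0.08 to 0.18 kg. May be absent
- bottle_clear_c (a point): clear glass bottle with a white twist cap, round, upright on the stool, 42 mm wide, 92 mm high; straight-sided up to 57 mm above its foot, then shoulder, narrow neck and twist cap; the point is its centre, half-way up, its z axis runs from foot to cap. 0.08 to 0.18 kg. May be absent
- bottle_amber_c (a point): amber glass bottle with a black twist cap, round, upright on the stool, 42 mm wide, 86 mm high; straight-sided up to 53 mm above its foot, then shoulder, narrow neck and twist cap; the point is its centre, half-way up, its z axis runs from foot to cap. 0.08 to 0.18 kg. May be absent
- bottle_green_c (a point): green glass bottle with a red twist cap, round, upright on the stool, 40 mm wide, 80 mm high; straight-sided up to 50 mm above its foot, then shoulder, narrow neck and twist cap; the point is its centre, half-way up, its z axis runs from foot to cap. 0.08 to 0.18 kg. May be absent
- lift: hand-cranked pillar lift, fixed: green base plate 10 mm thick with a low steel ring (the drip tray, 150 mm inside, ring 6 mm high) in which the pail stands, and a steel pillar. Origin: at table level under the centre of the tray. In its own axes the pillar's axis stands at x = 24, y = -165 mm; -x looks towards the robot's side. The pillar ends in a round green cap (60 mm wide) 280 mm above the table, with the crank on top
- crank (a joint): crank on top of the pillar, vertical axis, rad; grows clockwise seen from above, 0 to 14.3 (its upper stop); one full turn clockwise raises the hook 36 mm, and it stays where it is left (about 0.25 to 0.4 N m to turn)
- crank_grip (a point): centre of the crank's upright flat black handle, 55 mm out from the pillar's axis; the handle is fixed to the crank, 12 mm thick along the direction of turning, 28 mm wide along the crank arm and 40 mm high (20 mm below to 18 mm above this point), free on both sides; the point's y axis points from the handle to the pillar's axis
- carriage (a joint): height of the hook's carriage above its lowest position, m, 0 to 0.082; driven by the crank only
- davit (a joint): yellow swing arm on the carriage, turning about the pillar, rad: 0 = home against its stop, straight along the lift's +y over the middle of the pail; grows as it swings away towards the lift's -x side; stiff to about 0.15 N m and stays where it is left
- davit_mid (a point): point on the yellow arm, 100 mm from the pillar's axis, in the middle of its 14 x 14 mm square bar (which reaches 177 mm out); point axes: y out along the arm, -x is the side that carries the hook
- hook_seat (a point): bottom of the hook's mouth, 165 mm out along the arm (same axes as davit_mid). The dark upturned hook (10 mm thick) stands out from the arm's -x side; its mouth is 18 mm wide, open upwards, between the arm's bar and the hook's tip, which rises 17 mm above this point
- pail: open steel pail, 0.5 kg, 95 mm high, 140 mm wide at the foot, 170 mm at the rim, wall 4 mm, floor 5 mm; it stands loose in the tray of the lift under the place of the hook. Origin: centre of its underside. It has about 5 mm of play in the tray; its x axis is within 0.1 rad of the lift's
- pail_mid (a point): point on the pail's axis, 55 mm above its underside, in the middle of its hollow
- bail (a joint): swing bail (8 mm dark steel rod arch) of the pail, turning about the pail's y axis 85 mm above its underside, rad: 0 = folded level on the pail's -x side, 1.57 = upright; past that it leans to +x; falls freely, so that it stays up only when it leans against the arm behind the hook's mouth
- bail_mid (a point): middle (crown) of the bail's rod, 115 mm from its pivot axis; folded, it stands 30 mm outside the rim at rim height. 50 mm to either side of it the rod has drawn back 10 mm, from there it bends to the two straight legs, which run 91 mm either side of the middle and are 70 mm long from the pivots. Upright it passes 8 to 11 mm over the tip of the hook at its lowest position
- jug: bystander: orange plastic measuring jug, 80 mm wide, 100 mm high, on the stool; stays where it is. Origin: centre of its underside
- pliers: bystander: steel pliers with red handles, 140 mm long, lying on the stool; stays where it is. Origin: centre of its underside
- bowl: bystander: blue ceramic bowl, 96 mm wide, 40 mm high, on the table; stays where it is. Origin: centre of its underside
- can: bystander: red tin can, 66 mm wide, 100 mm high, on the table (not on the stool); stays where it is. Origin: centre of its underside
- block: bystander: cork sanding block, 55 x 36 x 30 mm, on the table; stays where it is. Origin: centre of its underside
Things that resemble listed ones, but are neither listed nor needed, are in the scene too. Of the things that look like the part that bears bottle_amber_c, the smallest one is meant.

How it is judged:
By the outcome, as a careful person would: the job done as asked, in the order asked, and still so for the second after the job is handed in, with the robot touching nothing.
Of jar_white, jar_blue, bottle_clear, bottle_amber, bottle_green only 2 to 4 are there at a start; the rules pass over those that are not, and their reading is None.
At some moment in a run one of jar_white, jar_blue, bottle_clear, bottle_amber, bottle_green may be knocked a few centimetres aside while the robot is not near it.
Once in a run the grip may slacken for a moment while it holds something.
It also fails if it takes over 210 s, if anything falls off the work surface, if the arm or the gripper's body presses on something with over 40 N, if the wrist force passes 120 N, or if a joint passes its speed limit or range.

## Robot

A 6-joint arm with a two-finger parallel gripper is mounted at the origin on the work surface. World frame = base frame: x ahead of the robot, y to its left, z up, the work surface at z = 0. Lengths are in mm, angles in rad, forces in N, time in s.
With the tool pointing down it reaches from about 400 to 925 mm from the base axis. Payload 12.5 kg.
Tool frame: the origin (TCP) lies midway between the tips of the shut fingers; the grasp point (between the pads) lies 19 mm behind it; z points along the fingers, y is the direction in which the jaws open and shut (so a half turn about z gives the same grasp; the last joint's range is limited). The gripper opens to 95 mm and grips with 3 to 60 N. Pads are 20 mm wide; open, the fingers measure 119 mm over their backs; the gripper's body (75 mm by 180 mm) begins 59 mm behind the grasp point.
Start: joints at [1.101, 0.491, 1.559, -0, 1.092, -0.106], TCP at [222.377, 584.119, 214.661] pointing down, gripper open.
Joint ranges: [-3.1, 3.1], [-0.84, 2.19], [0.05, 2.79], [-1.13, 4.28], [0.06, 2.93], [-2.69, 2.69]. Speed limits (rad/s): [2.22, 2.22, 2.79, 3.14, 3.14, 3.14].

## Interface

Orientations are given as [roll, pitch, yaw] about the fixed x, y, z axes, in that order (R = Rz(yaw) Ry(pitch) Rx(roll)).
In Python, from cell import * gives the robot as it stands. The module is installed in compiled form; this text tells all that it offers.
- The arm moves only by the tool carry_out, never from a script. Its argument "moves" is a list of rows, each an object of numbers: "dx", "dy", "dz": the shift along the tool's x, y, z in m; "twist": the turn about the tool's z in degrees. A call has 1 to 5 rows; each row is the pose to reach, as a shift and turn from the pose commanded when the call began, along the tool's axes at that moment; what a row does not reach only later rows make up. A row lasts 1/10 s, in which the tool goes at most 50 mm and 8.59 degrees, less where a joint would pass 70% of its speed; a pose out of reach is approached as far as the arm can. A call with a gripper value outside its range is refused whole. "grip" is the finger opening in m, from 0 to 0.0951, set as the call begins (left out, the last holds). The fingers move at their own pace and stop on an object; the grip force is fixed at half the most. Time passes only in rows, so rows that repeat a pose let the fingers close. It gives the time, the measured TCP pose, the force and the opening at its end, in the units of the state.
- state(): the state, without advancing time (a new reading comes with each control period).
- read_camera(name): name is "scene" or "side" or "wrist"; returns (picture, depth): 400x640x3 uint8, red, green, blue; 400x640 float32, mm along the optical axis (not along the pixel's ray), 0 where there is no reading.
- camera_info(name): a dict with "mtx" (3x3 intrinsics, pixels), "dist_coeffs" ([k1, k2, p1, p2, k3] as OpenCV has them; the pictures are not rectified), "R" (3x3) and "t" (3): a world point X has camera coordinates R X + t. Camera axes: x right, y down, z forward; pixel columns grow to the right and rows downward; lengths in mm; the calibration is good to about 2 mm. A picture is of the moment at which its call begins: read the wrist's pose just before it. camera_info takes no time and is no camera call; for the wrist camera it gives the pose at the moment of the call.
- job_done(): hands the job in, once; it reports no verdict.
The state is a dict: "t": time; "joints": joint angles; "qvel": joint speeds; "tau": joint torques, N m; "eef_pos": TCP position; "tcp_rot": TCP orientation; "ft_force": force on the tool from outside, world axes, zero at the start; "moment": the same for the moment, N m; "opening": opening from 0.0 (shut) to 1.0 (fully open).
Only numpy, scipy, OpenCV 4.12 (cv2) and the standard library are available. Lean on these libraries where they do the work, as an engineer would, in place of code of your own. Each camera call takes 0.05 s, during which the arm holds its last target. There are 200 camera calls.

## Working session

There is one attempt and no reset: what is moved stays moved. The work goes in short steps, Python scripts to look and compute and a tool call to move; the robot and the scene stay as the last step left them, time stands still between calls to the robot, and variables do not carry over. Pictures are saved under pics/ and viewed, about 12 in all and at most 16, crops included, and the job is handed in when it is done.

Besides the shell and the picture viewer there is one more tool, called by a JSON object that holds its "op" and its "data", one argument or row to a line. carry_out: Moves the arm, as the interface text tells. Its arguments: {"type":"object","properties":{"moves":{"type":"array","items":{"type":"object","properties":{"dx":{"type":"number"},"dy":{"type":"number"},"dz":{"type":"number"},"twist":{"type":"number"}}}},"grip":{"type":"number"}},"required":["moves"]}

```bash
mkdir -p pics; cat > h.py <<'E'
from cell import *
import numpy as np, cv2
def snap(name,fn=None):
    info=camera_info(name); p,d=read_camera(name)
    if fn: cv2.imwrite(f'pics/{fn}.png',cv2.cvtColor(p,cv2.COLOR_RGB2BGR)); np.savez(f'pics/{fn}.npz',d=d,p=p,**{k:np.array(v) for k,v in info.items() if k in('mtx','dist_coeffs','R','t')})
    return p,d,info
def world(d,info):
    h,w=d.shape; u,v=np.meshgrid(np.arange(w),np.arange(h))
    K=np.array(info['mtx'],float);D=np.array(info['dist_coeffs'],float)
    n=cv2.undistortPoints(np.stack([u.ravel(),v.ravel()],1).astype(np.float64)[:,None],K,D)[:,0]
    z=d.ravel(); X=np.c_[n*z[:,None],z]
    W=(X-np.array(info['t']).ravel())@np.array(info['R'])
    W[z==0]=np.nan
    return W.reshape(h,w,3)
def load(fn):
    f=np.load(f'pics/{fn}.npz'); return f['p'],world(f['d'],f)
E
python3 - <<'E'
from h import *
snap('scene','s0');snap('side','d0')
s=state();print(s)
for n in('scene','side','wrist'):
    i=camera_info(n);print(n,-np.array(i['R']).T@np.array(i['t']).ravel(),np.array(i['R'])[2])
E
```

```text
{'t': 0.1, 'joints': array([ 1.10140902e+00,  4.91464183e-01,  1.55940464e+00, -3.27633192e-05,
        1.09165720e+00, -1.05624050e-01]), 'qvel': array([ 0.00065684, -0.00201356, -0.00231279,  0.00186342,  0.00128883,
       -0.00137715]), 'tau': array([ 2.25060343e-03, -6.13623762e+01, -2.58607525e+01,  6.93064230e-02,
        4.71539015e-02, -8.18694548e-05]), 'eef_pos': array([222.27459389, 583.91198061, 214.13642312]), 'tcp_rot': array([-3.14066142e+00, -6.95049760e-05,  2.77784448e+00]), 'ft_force': array([-0.15974675, -0.1273887 ,  0.35537257]), 'moment': array([ 0.00161495, -0.02098116, -0.00513382]), 'opening': 1.0011544456133008}
scene [1131.34957326  273.00477879 1052.60849656] [-0.58644346 -0.18341926 -0.78894958]
side [ 424.1404284  -728.10123753  959.25307613] [ 0.03690036  0.72000023 -0.69299208]
wrist [146.4457371  612.89111673 384.69467193] [ 0.26157941 -0.10183563 -0.95979462]
```

View pics/s0.png

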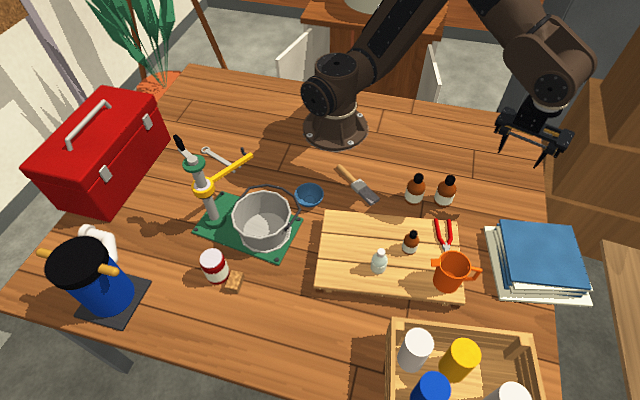

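View pics/d0.png

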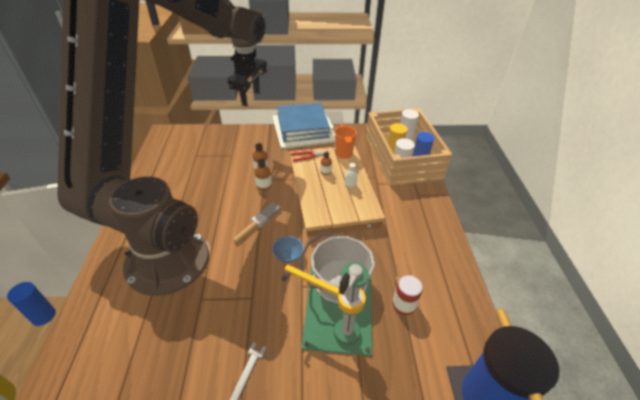

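The stool carries the clear bottle (scene pixel 378,261), the small amber bottle (410,241), the pliers (443,233) and the jug (453,271). The two larger amber bottles stand on the table. The lift is at about (250,215), with the yellow arm swung toward the robot and the crank handle at (180,143). Next I'll measure.

```bash
python3 - <<'E'
from h import *
p,W=load('s0')
def at(u,v,r=1): return np.round(np.nanmedian(W[v-r:v+r+1,u-r:u+r+1].reshape(-1,3),0))
for n,(u,v) in dict(clear=(378,263),clearcap=(379,252),amber=(410,246),ambcap=(412,234),jug=(453,275),pl=(443,235),greencap=(193,163),handle=(180,143),armtip=(250,155),armmid=(230,167),bailcrown=(290,200),hub=(203,187),can=(213,255),bowl=(309,190)).items(): print(n,at(u,v))
img=cv2.imread('pics/s0.png')
c=cv2.resize(img[120:275,150:330],None,fx=4.4,fy=3.8,interpolation=cv2.INTER_CUBIC)
c=cv2.resize(img[120:260,150:330],None,fx=4.2,fy=4.2,interpolation=cv2.INTER_CUBIC)
cv2.imwrite('pics/s0c.png',c)
# stool-top points above 55
m=(W[...,2]>75)&(W[...,2]<150)
m[:, :310]=0; m[215:300,:]&=True; m[:222]=0; m[300:]=0
n,l,st,_=cv2.connectedComponentsWithStats(m.astype(np.uint8))
for i in range(1,n):
    if st[i,4]>15:
        q=W[l==i]; print(st[i],q.min(0).round(),q.max(0).round())
# lift points
m=(W[...,2]>50)
m[:, 330:]=0; m[:,:160]=0; m[:125]=0;m[270:]=0
# pail rim: z 90..112
r=(W[...,2]>95)&(W[...,2]<112); r[:, :228]=0; r[:,305:]=0; r[:180]=0; r[260:]=0
q=W[r]; print('rim',len(q),q.min(0).round(),q.max(0).round())
A=np.c_[2*q[:,:2],np.ones(len(q))]
for k in range(4):
    s=np.linalg.lstsq(A,(q[:,:2]**2).sum(1),rcond=None)[0]; R=np.sqrt(s[2]+s[0]**2+s[1]**2)
    e=abs(np.hypot(*(q[:,:2]-s[:2]).T)-R); k=e<6; q=q[k];A=A[k]
print('rimfit',s[:2],R,len(q))
E
```

```text
clear [601. 269. 114.]
clearcap [588. 266. 148.]
amber [520. 343. 102.]
ambcap [506. 341. 141.]
jug [553. 470.  60.]
pl [429. 434.  56.]
greencap [ 538. -248.  292.]
handle [ 507. -292.  324.]
armtip [ 383. -168.  187.]
armmid [ 447. -205.  189.]
bailcrown [383. -56.   2.]
hub [ 538. -246.  191.]
can [ 689. -167.  102.]
bowl [338.  -2.  19.]
[403 230  16  23 272] [487. 323.  75.] [523. 364. 144.]
[371 248  17  24 300] [570. 250.  75.] [607. 292. 150.]
[440 252  30  26 489] [537. 418.  75.] [596. 489. 150.]
[434 266  48  26 498] [563. 415.  75.] [617. 521. 150.]
rim 795 [ 408. -184.   95.] [612.  17. 112.]
rimfit [518.09582644 -87.24074528] 88.18407582575922 255
```

View pics/s0c.png

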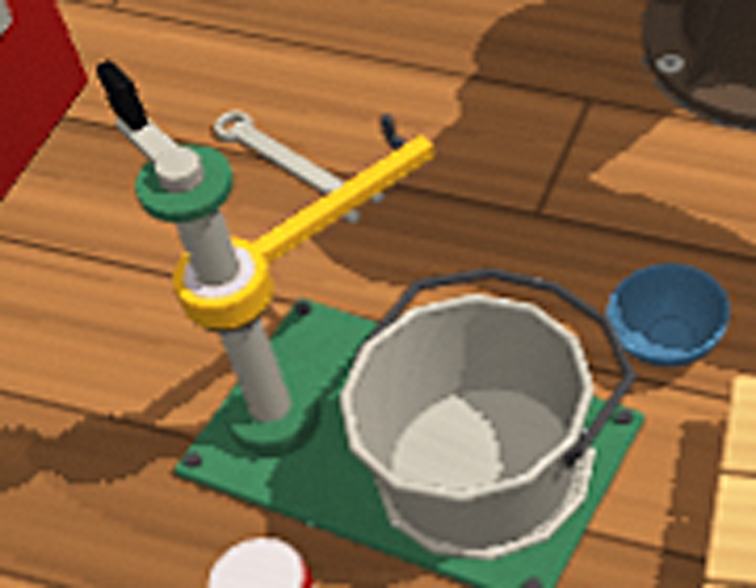

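Positions so far: amber about (502,342), clear about (586,271), pail axis about (514,-84), pillar about (540,-248), arm swung out about 1.1 rad. I'll bring the tool over the amber bottle with its jaws along world x.

{"op": "carry_out", "data": {
  "moves": [
    {"dx": -0.348,"dy": -0.127,"twist": 69},
    {"dx": -0.348,"dy": -0.127,"twist": 69},
    {"dx": -0.348,"dy": -0.127,"twist": 69},
    {"dx": -0.348,"dy": -0.127,"twist": 69},
    {"dx": -0.348,"dy": -0.127,"twist": 69}
  ],
  "grip": 0.095
}}

```text
schema error: expected keys dx, dy, dz, twist
```

```bash
cat >> h.py <<'E'
def go(x,y,z,yaw=np.pi/2):
    s=state(); p=s['eef_pos']; a=s['tcp_rot'][2]; d=np.array([x,y,z])-p
    c,n=np.cos(a),np.sin(a); tw=np.degrees((a-yaw+np.pi)%(2*np.pi)-np.pi)
    print('t',round(s['t'],1),'pos',p.round(1),'yaw',round(a,3),'j',s['joints'].round(2),'F',s['ft_force'].round(1),'open',round(float(s['opening'])*95,1))
    print('  dx %.4f dy %.4f dz %.4f twist %.1f'%((c*d[0]+n*d[1])/1e3,(n*d[0]-c*d[1])/1e3,-d[2]/1e3,tw))
E
python3 -c "
from h import *
go(502,342,215)"
```

```text
t 0.1 pos [222.3 583.9 214.1] yaw 2.778 j [ 1.1   0.49  1.56 -0.    1.09 -0.11] F [-0.2 -0.1  0.4] open 95.1
  dx -0.3475 dy -0.1266 dz -0.0009 twist 69.2
```

{"op": "carry_out", "data": {
  "moves": [
    {"dx": -0.348,"dy": -0.127,"dz": 0,"twist": 69},
    {"dx": -0.348,"dy": -0.127,"dz": 0,"twist": 69},
    {"dx": -0.348,"dy": -0.127,"dz": 0,"twist": 69},
    {"dx": -0.348,"dy": -0.127,"dz": 0,"twist": 69},
    {"dx": -0.348,"dy": -0.127,"dz": 0,"twist": 69}
  ],
  "grip": 0.095
}}

```text
t: 0.6
eef_pos: [412.5, 418.9, 214.5]
tcp_rot: [-3.141, 0.0, 2.022]
ft_force: [0.9, -0.0, 0.3]
opening: 0.999
```

```bash
python3 -c "
from h import *
go(502,342,215)"
```

```text
t 0.6 pos [412.5 418.9 214.5] yaw 2.022 j [0.68 0.44 1.65 0.   1.05 0.23] F [ 0.9 -0.   0.3] open 94.9
  dx -0.1082 dy 0.0470 dz -0.0005 twist 25.8
```

{"op": "carry_out", "data": {
  "moves": [
    {"dx": -0.108,"dy": 0.047,"dz": 0,"twist": 25.8},
    {"dx": -0.108,"dy": 0.047,"dz": 0,"twist": 25.8},
    {"dx": -0.108,"dy": 0.047,"dz": 0,"twist": 25.8},
    {"dx": -0.108,"dy": 0.047,"dz": 0,"twist": 25.8},
    {"dx": -0.108,"dy": 0.047,"dz": 0,"twist": 25.8}
  ]
}}

```text
t: 1.1
eef_pos: [500.8, 344.2, 214.3]
tcp_rot: [-3.141, 0.0, 1.58]
ft_force: [0.0, 0.3, -0.2]
opening: 0.997
```

```bash
python3 - <<'E'
from h import *
go(502,342,76)
p,d,i=snap('wrist','w1'); W=world(d,i)
m=(W[...,2]>75)&(W[...,2]<160)
n,l,st,_=cv2.connectedComponentsWithStats(m.astype(np.uint8))
for k in range(1,n):
    if st[k,4]>100:
        q=W[l==k]; print(st[k],q.min(0).round(),q.max(0).round())
E
```

```text
t 1.1 pos [500.8 344.2 214.3] yaw 1.58 j [0.49 0.47 1.6  0.   1.07 0.48] F [ 0.   0.3 -0.2] open 94.7
  dx -0.0023 dy 0.0011 dz 0.1383 twist 0.5
[ 360    0  130  146 9365] [531. 395.  75.] [612. 506. 160.]
[  548     0    92   224 17082] [703. 325.  75.] [829. 520. 143.]
[   6   70   78   58 3051] [234. 402.  75.] [279. 454. 120.]
[ 292  166   48   55 2012] [476. 327.  75.] [518. 366. 143.]
[  45  170   71   53 2532] [248. 309.  75.] [297. 360. 120.]
[ 376  238   37   52 1189] [559. 256.  75.] [585. 292. 148.]
```

View pics/w1.png

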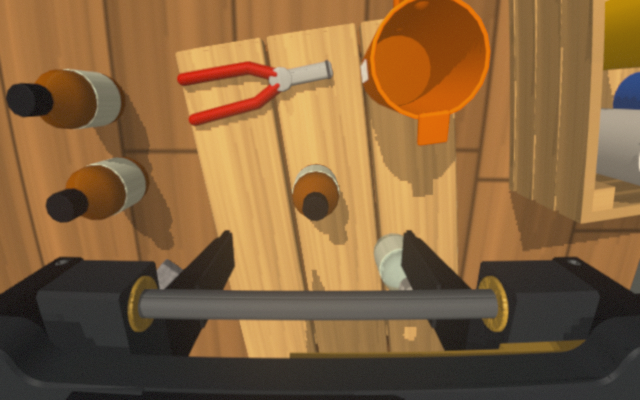

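The wrist picture shows the amber bottle at (316,190), between the jaws and ahead of them, and the clear one at (393,260) behind the right finger. The big brown bottles on the left are the decoys on the table. I'll go down on the amber one and grip it.

{"op": "carry_out", "data": {
  "moves": [
    {"dx": 0.001,"dy": -0.004,"dz": 0.045,"twist": 0.5},
    {"dx": 0.001,"dy": -0.004,"dz": 0.09,"twist": 0.5},
    {"dx": 0.001,"dy": -0.004,"dz": 0.12,"twist": 0.5},
    {"dx": 0.001,"dy": -0.004,"dz": 0.139,"twist": 0.5},
    {"dx": 0.001,"dy": -0.004,"dz": 0.139,"twist": 0.5}
  ]
}}

```text
t: 1.65
eef_pos: [495.0, 345.8, 73.3]
tcp_rot: [-3.138, 0.002, 1.573]
ft_force: [-1.1, 0.9, -0.4]
opening: 0.998
```

{"op": "carry_out", "data": {
  "moves": [
    {"dx": 0,"dy": 0,"dz": 0,"twist": 0},
    {"dx": 0,"dy": 0,"dz": 0,"twist": 0},
    {"dx": 0,"dy": 0,"dz": 0,"twist": 0},
    {"dx": 0,"dy": 0,"dz": 0,"twist": 0},
    {"dx": 0,"dy": 0,"dz": 0,"twist": 0}
  ],
  "grip": 0.02
}}

```text
t: 2.15
eef_pos: [497.4, 345.4, 76.2]
tcp_rot: [3.141, -0.001, 1.569]
ft_force: [0.2, 0.6, 0.5]
opening: 0.634
```

{"op": "carry_out", "data": {
  "moves": [
    {"dx": 0,"dy": 0,"dz": 0,"twist": 0},
    {"dx": 0,"dy": 0,"dz": 0,"twist": 0},
    {"dx": 0,"dy": 0,"dz": -0.03,"twist": 0},
    {"dx": 0,"dy": 0,"dz": -0.075,"twist": 0},
    {"dx": 0,"dy": 0,"dz": -0.12,"twist": 0}
  ]
}}

```text
t: 2.65
eef_pos: [496.8, 345.0, 196.5]
tcp_rot: [-3.14, 0.001, 1.569]
ft_force: [0.2, 0.2, -0.8]
opening: 0.438
```

```bash
python3 - <<'E'
from h import *
go(514,-52,190)
snap('scene','s1')
E
```

```text
t 2.6 pos [496.8 345.  196.5] yaw 1.569 j [0.5  0.48 1.63 0.   1.03 0.5 ] F [ 0.2  0.2 -0.8] open 41.6
  dx -0.3969 dy 0.0180 dz 0.0065 twist -0.1
```

{"op": "carry_out", "data": {
  "moves": [
    {"dx": -0.06,"dy": 0.017,"dz": 0,"twist": 0},
    {"dx": -0.12,"dy": 0.017,"dz": 0,"twist": 0},
    {"dx": -0.18,"dy": 0.017,"dz": 0,"twist": 0},
    {"dx": -0.24,"dy": 0.017,"dz": 0,"twist": 0},
    {"dx": -0.3,"dy": 0.017,"dz": 0,"twist": 0}
  ]
}}

```text
t: 3.2
eef_pos: [513.2, 95.3, 195.4]
tcp_rot: [3.142, -0.0, 1.569]
ft_force: [0.8, -0.4, -0.6]
opening: 0.438
```

{"op": "carry_out", "data": {
  "moves": [
    {"dx": -0.05,"dy": 0,"dz": 0,"twist": 0},
    {"dx": -0.1,"dy": 0,"dz": 0,"twist": 0},
    {"dx": -0.14,"dy": 0,"dz": 0,"twist": 0},
    {"dx": -0.14,"dy": 0,"dz": 0,"twist": 0},
    {"dx": -0.14,"dy": 0,"dz": 0,"twist": 0}
  ]
}}

```text
t: 3.7
eef_pos: [513.1, -43.5, 195.4]
tcp_rot: [-3.141, -0.0, 1.567]
ft_force: [0.0, 0.5, -2.1]
opening: 0.437
```

```bash
python3 - <<'E'
from h import *
go(514,-116,37)
p,d,i=snap('wrist','w2'); W=world(d,i)
r=(W[...,2]>98)&(W[...,2]<110)&(W[...,0]>400)&(W[...,0]<620)&(W[...,1]<30)
q=W[r][:,:2]; print(len(q),q.min(0),q.max(0))
from scipy.optimize import least_squares
f=least_squares(lambda v: np.hypot(*(q-v[:2]).T)-83,[514,-84],loss='soft_l1',f_scale=2); print('rim',f.x, np.median(abs(f.fun)))
img=cv2.imread('pics/s1.png')[190:290,330:500]
E
```

```text
t 3.7 pos [513.1 -43.5 195.4] yaw 1.567 j [-0.21  0.36  1.85  0.    0.93 -0.21] F [ 0.   0.5 -2.1] open 41.6
  dx -0.0725 dy 0.0012 dz 0.1584 twist -0.2
5331 [ 405.26063148 -178.55989601] [607.13761224  17.43581736]
rim [517.66629428 -86.68411136] 5.064507112574503
```

View pics/w2.png

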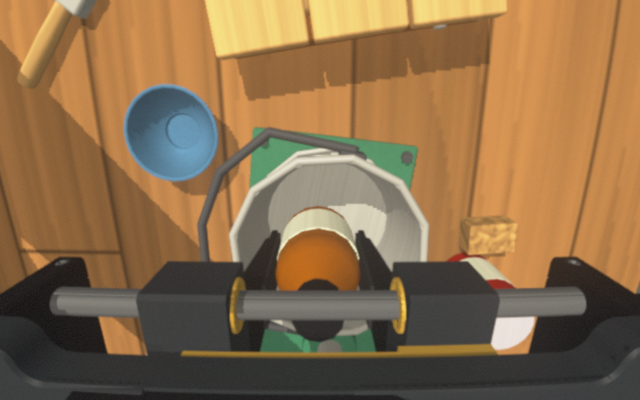

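The amber bottle is held upright over the pail, and the rim centre is about (517,-86). I'll lower it into the -y half.

{"op": "carry_out", "data": {
  "moves": [
    {"dx": -0.04,"dy": 0.003,"dz": 0,"twist": 0},
    {"dx": -0.073,"dy": 0.003,"dz": 0.03,"twist": 0},
    {"dx": -0.073,"dy": 0.003,"dz": 0.075,"twist": 0},
    {"dx": -0.073,"dy": 0.003,"dz": 0.115,"twist": 0},
    {"dx": -0.073,"dy": 0.003,"dz": 0.142,"twist": 0}
  ]
}}

```text
t: 4.25
eef_pos: [515.5, -114.2, 51.2]
tcp_rot: [-3.14, -0.001, 1.57]
ft_force: [-0.2, -0.5, -2.1]
opening: 0.441
```

{"op": "carry_out", "data": {
  "moves": [
    {"dx": 0,"dy": 0,"dz": 0,"twist": 0},
    {"dx": 0,"dy": 0,"dz": 0.008,"twist": 0},
    {"dx": 0,"dy": 0,"dz": 0.014,"twist": 0},
    {"dx": 0,"dy": 0,"dz": 0.014,"twist": 0},
    {"dx": 0,"dy": 0,"dz": 0.014,"twist": 0}
  ]
}}

```text
t: 4.75
eef_pos: [516.5, -115.8, 40.4]
tcp_rot: [3.14, 0.0, 1.569]
ft_force: [0.2, 0.1, -0.7]
opening: 0.436
```

{"op": "carry_out", "data": {
  "moves": [
    {"dx": 0,"dy": 0,"dz": 0.002,"twist": 0},
    {"dx": 0,"dy": 0,"dz": 0.003,"twist": 0},
    {"dx": 0,"dy": 0,"dz": 0.003,"twist": 0}
  ]
}}

```text
t: 5.05
eef_pos: [516.6, -115.9, 38.4]
tcp_rot: [3.14, 0.001, 1.569]
ft_force: [-4.4, 1.5, 19.9]
opening: 0.434
```

{"op": "carry_out", "data": {
  "moves": [
    {"dx": 0,"dy": 0,"dz": 0,"twist": 0},
    {"dx": 0,"dy": 0,"dz": 0,"twist": 0},
    {"dx": 0,"dy": 0,"dz": 0,"twist": 0},
    {"dx": 0,"dy": 0,"dz": -0.03,"twist": 0},
    {"dx": 0,"dy": 0,"dz": -0.07,"twist": 0}
  ],
  "grip": 0.062
}}

```text
t: 5.55
eef_pos: [515.3, -115.6, 105.9]
tcp_rot: [-3.138, -0.001, 1.569]
ft_force: [-0.0, 0.3, 0.5]
opening: 0.648
```

{"op": "carry_out", "data": {
  "moves": [
    {"dx": 0,"dy": 0,"dz": -0.045,"twist": 0},
    {"dx": 0.02,"dy": 0,"dz": -0.08,"twist": 0},
    {"dx": 0.07,"dy": 0.01,"dz": -0.09,"twist": 0},
    {"dx": 0.13,"dy": 0.02,"dz": -0.09,"twist": 0},
    {"dx": 0.19,"dy": 0.03,"dz": -0.09,"twist": 0}
  ]
}}

```text
t: 6.05
eef_pos: [542.8, 52.4, 197.2]
tcp_rot: [3.14, -0.0, 1.568]
ft_force: [0.7, -0.6, -0.1]
opening: 0.652
```

```bash
python3 - <<'E'
from h import *
go(584,271,200)
p,d,i=snap('scene','s2'); W=world(d,i)
m=(W[...,2]>75)&(W[...,2]<160); m[:, :310]=0;m[:, 470:]=0; m[:210]=0; m[300:]=0
n,l,st,_=cv2.connectedComponentsWithStats(m.astype(np.uint8))
for k in range(1,n):
    if st[k,4]>15: q=W[l==k]; print(st[k],q.min(0).round(),q.max(0).round())
img=cv2.imread('pics/s2.png'); cv2.imwrite('pics/s2c.png',cv2.resize(img[110:310,150:490],None,fx=2.3,fy=2.3,interpolation=cv2.INTER_CUBIC))
E
```

```text
t 6.0 pos [542.8  52.4 197.2] yaw 1.568 j [-0.02  0.4   1.78  0.    0.97 -0.02] F [ 0.7 -0.6 -0.1] open 62.0
  dx 0.2187 dy 0.0405 dz -0.0028 twist -0.2
[371 248  17  24 300] [567. 250.  75.] [606. 292. 152.]
[ 431  250   39   41 1117] [532. 396.  75.] [617. 507. 160.]
```

View pics/s2c.png

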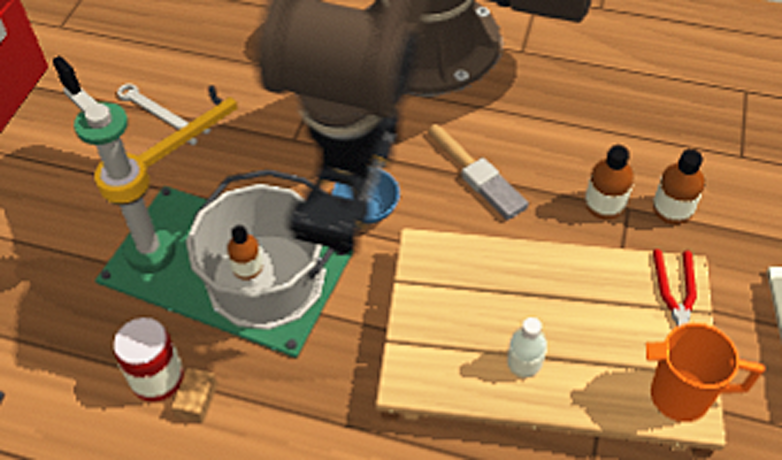

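The amber bottle stands upright in the pail (crop pixel 243,255) and the clear bottle is unmoved at about (585,271). I'll fetch it.

{"op": "carry_out", "data": {
  "moves": [
    {"dx": 0.05,"dy": 0.01,"dz": 0,"twist": 0},
    {"dx": 0.1,"dy": 0.02,"dz": 0,"twist": 0},
    {"dx": 0.15,"dy": 0.03,"dz": 0,"twist": 0},
    {"dx": 0.2,"dy": 0.042,"dz": 0,"twist": 0},
    {"dx": 0.219,"dy": 0.042,"dz": 0,"twist": 0}
  ],
  "grip": 0.095
}}

```text
t: 6.6
eef_pos: [585.4, 273.3, 196.1]
tcp_rot: [3.142, -0.001, 1.571]
ft_force: [-0.4, -0.6, -0.2]
opening: 0.98
```

{"op": "carry_out", "data": {
  "moves": [
    {"dx": 0,"dy": 0,"dz": 0,"twist": 0},
    {"dx": 0,"dy": 0,"dz": 0.045,"twist": 0},
    {"dx": 0,"dy": 0,"dz": 0.09,"twist": 0},
    {"dx": 0,"dy": 0,"dz": 0.119,"twist": 0},
    {"dx": 0,"dy": 0,"dz": 0.119,"twist": 0}
  ]
}}

```text
t: 7.1
eef_pos: [583.2, 268.0, 73.8]
tcp_rot: [-3.135, 0.002, 1.568]
ft_force: [-0.5, 0.5, 0.1]
opening: 1.0
```

{"op": "carry_out", "data": {
  "moves": [
    {"dx": 0,"dy": 0,"dz": 0,"twist": 0},
    {"dx": 0,"dy": 0,"dz": 0,"twist": 0},
    {"dx": 0,"dy": 0,"dz": 0,"twist": 0},
    {"dx": 0,"dy": 0,"dz": 0,"twist": 0},
    {"dx": 0,"dy": 0,"dz": 0,"twist": 0}
  ],
  "grip": 0.02
}}

```text
t: 7.6
eef_pos: [585.3, 269.8, 78.4]
tcp_rot: [3.141, -0.0, 1.569]
ft_force: [-0.3, -0.6, 0.7]
opening: 0.636
```

{"op": "carry_out", "data": {
  "moves": [
    {"dx": 0,"dy": 0,"dz": 0,"twist": 0},
    {"dx": 0,"dy": 0,"dz": 0,"twist": 0},
    {"dx": 0,"dy": 0,"dz": 0,"twist": 0},
    {"dx": 0,"dy": 0,"dz": 0,"twist": 0},
    {"dx": 0,"dy": 0,"dz": 0,"twist": 0}
  ]
}}

```text
t: 8.1
eef_pos: [584.9, 269.8, 77.7]
tcp_rot: [-3.141, -0.0, 1.569]
ft_force: [-0.8, -0.4, 2.2]
opening: 0.433
```

{"op": "carry_out", "data": {
  "moves": [
    {"dx": 0,"dy": 0,"dz": -0.03,"twist": 0},
    {"dx": 0,"dy": 0,"dz": -0.075,"twist": 0},
    {"dx": 0,"dy": 0,"dz": -0.12,"twist": 0},
    {"dx": 0,"dy": 0,"dz": -0.12,"twist": 0},
    {"dx": 0,"dy": 0,"dz": -0.12,"twist": 0}
  ]
}}

```text
t: 8.6
eef_pos: [585.2, 269.8, 198.2]
tcp_rot: [3.14, -0.001, 1.569]
ft_force: [0.3, 0.1, -1.6]
opening: 0.434
```

```bash
python3 - <<'E'
from h import *
go(516,-55,197)
E
```

```text
t 8.6 pos [585.2 269.8 198.2] yaw 1.569 j [0.33 0.53 1.53 0.   1.08 0.33] F [ 0.3  0.1 -1.6] open 41.3
  dx -0.3249 dy -0.0685 dz 0.0012 twist -0.1
```

{"op": "carry_out", "data": {
  "moves": [
    {"dx": -0.049,"dy": -0.01,"dz": 0,"twist": 0},
    {"dx": -0.098,"dy": -0.02,"dz": 0,"twist": 0},
    {"dx": -0.147,"dy": -0.03,"dz": 0,"twist": 0},
    {"dx": -0.196,"dy": -0.04,"dz": 0,"twist": 0},
    {"dx": -0.24,"dy": -0.05,"dz": 0,"twist": 0}
  ]
}}

```text
t: 9.1
eef_pos: [533.2, 27.9, 195.9]
tcp_rot: [-3.139, -0.0, 1.569]
ft_force: [1.4, 0.6, -0.7]
opening: 0.434
```

{"op": "carry_out", "data": {
  "moves": [
    {"dx": -0.045,"dy": -0.01,"dz": 0,"twist": 0},
    {"dx": -0.084,"dy": -0.018,"dz": 0,"twist": 0},
    {"dx": -0.084,"dy": -0.018,"dz": 0,"twist": 0},
    {"dx": -0.084,"dy": -0.018,"dz": 0.04,"twist": 0},
    {"dx": -0.084,"dy": -0.018,"dz": 0.08,"twist": 0}
  ]
}}

```text
t: 9.6
eef_pos: [516.3, -54.0, 116.2]
tcp_rot: [3.141, 0.0, 1.568]
ft_force: [0.7, 0.0, -2.2]
opening: 0.435
```

```bash
python3 - <<'E'
from h import *
go(516,-55,40)
E
```

```text
t 9.6 pos [516.3 -54.  116.2] yaw 1.568 j [-0.23  0.47  1.92  0.    0.75 -0.23] F [ 0.7  0.  -2.2] open 41.4
  dx -0.0010 dy -0.0003 dz 0.0762 twist -0.2
```

{"op": "carry_out", "data": {
  "moves": [
    {"dx": 0,"dy": 0,"dz": 0.03,"twist": 0},
    {"dx": 0,"dy": 0,"dz": 0.055,"twist": 0},
    {"dx": 0,"dy": 0,"dz": 0.07,"twist": 0},
    {"dx": 0,"dy": 0,"dz": 0.077,"twist": 0},
    {"dx": 0,"dy": 0,"dz": 0.077,"twist": 0}
  ]
}}

```text
t: 10.1
eef_pos: [515.8, -53.5, 39.4]
tcp_rot: [-3.139, -0.001, 1.569]
ft_force: [-0.0, 0.1, -1.1]
opening: 0.437
```

{"op": "carry_out", "data": {
  "moves": [
    {"dx": 0,"dy": 0,"dz": 0,"twist": 0},
    {"dx": 0,"dy": 0,"dz": 0,"twist": 0},
    {"dx": 0,"dy": 0,"dz": 0,"twist": 0},
    {"dx": 0,"dy": 0,"dz": -0.03,"twist": 0},
    {"dx": 0,"dy": 0,"dz": -0.07,"twist": 0}
  ],
  "grip": 0.06
}}

```text
t: 10.6
eef_pos: [515.6, -54.0, 110.6]
tcp_rot: [-3.139, -0.001, 1.569]
ft_force: [1.2, -0.9, -0.3]
opening: 0.629
```

{"op": "carry_out", "data": {
  "moves": [
    {"dx": 0,"dy": 0,"dz": -0.045,"twist": 0},
    {"dx": 0.01,"dy": 0,"dz": -0.09,"twist": 0},
    {"dx": 0.05,"dy": -0.03,"dz": -0.1,"twist": 0},
    {"dx": 0.05,"dy": -0.05,"dz": -0.1,"twist": 0},
    {"dx": 0.05,"dy": -0.05,"dz": -0.1,"twist": 0}
  ]
}}

```text
t: 11.1
eef_pos: [464.6, -3.1, 211.8]
tcp_rot: [3.14, 0.0, 1.57]
ft_force: [-0.5, 0.1, 0.6]
opening: 0.631
```

```bash
python3 - <<'E'
from h import *
go(516,-55,40)
snap('wrist','w3'); snap('scene','s3')
p,W=load('w3')
q=W[(W[...,2]>170)&(W[...,2]<205)&(W[...,1]<-100)]; print(len(q), q.min(0) if len(q) else 0, q.max(0) if len(q) else 0)
# dark rod near z 95-105 outside the rim
g=p.max(2)<75
m=g&(W[...,2]>80)&(W[...,2]<110)&(np.hypot(W[...,0]-517,W[...,1]+86)>92)&(np.hypot(W[...,0]-517,W[...,1]+86)<150)
q=W[m]; 
for y in range(-190,20,15):
    k=q[abs(q[:,1]-y)<4]
    if len(k)>3: print(y,len(k),np.percentile(k[:,0],[5,50,95]).round(1),np.median(k[:,2]).round())
E
```

```text
t 11.1 pos [464.6  -3.1 211.8] yaw 1.57 j [-0.15  0.27  1.94  0.    0.93 -0.15] F [-0.5  0.1  0.6] open 60.0
  dx -0.0519 dy 0.0515 dz 0.1718 twist -0.0
0 0 0
-175 19 [465.3 471.7 478.1] 99.0
-160 39 [436.  441.4 447.8] 97.0
```

View pics/w3.png

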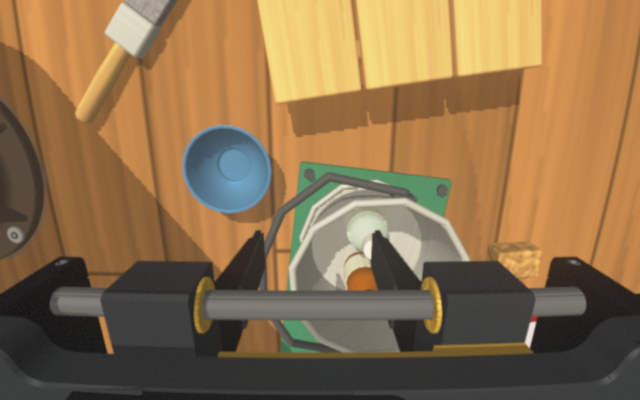

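Both bottles stand in the pail (clear at (367,228), amber at (357,270)). The bail is folded on the left side. Next I'll measure the bail, arm and lift axes.

```bash
python3 - <<'E'
from h import *
for fn in('w3','s3','s0'):
    p,W=load(fn); P=p.astype(int); r=np.hypot(W[...,0]-516,W[...,1]+85)
    g=(P.max(2)-P.min(2)<40)&(P.max(2)<130)
    m=g&(W[...,2]>80)&(W[...,2]<112)&(r>91)&(r<150)&(W[...,1]<20)
    q=W[m]; print(fn,len(q))
    for y in range(-190,20,15):
        k=q[abs(q[:,1]-y)<4]
        if len(k)>3: print(y,len(k),np.percentile(k[:,0],[10,50,90]).round(1),np.median(k[:,2]).round())
p,W=load('s0');P=p.astype(int)
yel=(P[...,0]>150)&(P[...,1]>110)&(P[...,2]<80)&(W[...,2]>160)&(W[...,2]<215)&(W[...,1]<-100)
q=W[yel]; print('yel',len(q))
for z in(1,): 
    t=q[q[:,2]>np.percentile(q[:,2],50)]
    for x in range(375,580,15):
        k=q[abs(q[:,0]-x)<6]
        if len(k): print(x,len(k),np.percentile(k[:,1],[5,50,95]).round(),np.percentile(k[:,2],[5,95]).round())
grn=(P[...,1]>P[...,0]+25)&(P[...,1]>P[...,2]+10)
c=W[grn&(W[...,2]>260)&(W[...,2]<300)]; print('cap',len(c),c.min(0).round(),c.max(0).round())
t=c[c[:,2]>np.percentile(c[:,2],40)];print(np.median(t,0))
b=W[grn&(W[...,2]<25)&(W[...,2]>-5)]; rect=cv2.minAreaRect(b[:,:2].astype(np.float32)); print('base',rect,len(b),np.median(b[:,2]))
hd=W[(P.max(2)<70)&(W[...,2]>296)&(W[...,2]<380)&(W[...,1]<-200)&(W[...,0]>450)]; print('handle',len(hd),hd.min(0).round(),hd.max(0).round(),hd.mean(0).round())
E
```

```text
w3 1880
-175 79 [463.1 474.8 483.3] 99.0
-160 107 [430.2 436.1 445.5] 98.0
-145 55 [421.6 425.3 427.4] 99.0
-100 23 [406.6 409.5 412. ] 99.0
-85 30 [409.3 410.9 412. ] 99.0
-70 7 [412.5 412.6 412.7] 97.0
-55 43 [413.1 415.4 417.6] 99.0
-40 62 [417.3 420.7 423.7] 99.0
-25 72 [424.  427.  430.3] 99.0
-10 109 [435.4 441.8 447.4] 99.0
5 284 [456.5 484.5 511.1] 99.0
s3 253
-175 26 [470.8 495.1 547.5] 105.0
-160 17 [433.3 442.6 578.1] 102.0
-145 11 [425.4 429.3 593.2] 101.0
-130 10 [417.8 423.5 599.1] 98.0
-115 10 [412.3 508.7 606.6] 99.0
-100 7 [412.  412.9 492.1] 99.0
-85 4 [411.8 413.8 415.9] 99.0
-70 6 [409.8 412.5 414.8] 97.0
-55 6 [416.8 418.1 420.4] 98.0
-40 6 [423.5 424.8 425.4] 97.0
-25 6 [427.5 432.9 511.9] 99.0
-10 8 [441.5 446.8 448.4] 100.0
5 19 [463.1 499.3 519.9] 100.0
s0 245
-175 16 [473.5 483.2 515.2] 102.0
-160 12 [433.1 436.8 567.3] 99.0
-145 9 [425.8 429.2 593.5] 100.0
-130 13 [416.6 422.8 598.7] 99.0
-115 10 [409.8 415.7 607.8] 98.0
-100 8 [411.9 413.4 605.6] 98.0
-85 7 [410.6 413.2 608.5] 98.0
-70 6 [411.9 413.6 414.6] 99.0
-55 6 [417.5 419.2 511.9] 99.0
-40 7 [421.5 
[... 216 characters left out ...]
 -175.] [176. 189.]
420 28 [-201. -189. -183.] [179. 191.]
435 23 [-207. -198. -192.] [178. 190.]
450 27 [-217. -208. -201.] [178. 191.]
465 31 [-227. -216. -210.] [178. 191.]
480 32 [-235. -225. -220.] [176. 191.]
495 31 [-252. -235. -228.] [179. 191.]
510 12 [-242. -234. -229.] [172. 192.]
525 26 [-284. -228. -226.] [169. 191.]
540 43 [-284. -232. -228.] [168. 192.]
555 56 [-271. -248. -235.] [167. 192.]
cap 212 [ 500. -286.  271.] [ 559. -227.  285.]
[ 536.87922715 -247.98010882  281.81067838]
base ((23.30474853515625, -640.0106201171875), (1732.22900390625, 321.714599609375), 44.657108306884766) 2048 11.542072030342776
handle 94 [ 493. -314.  296.] [ 511. -287.  335.] [ 504. -298.  320.]
```

Refined geometry:
- **Pillar:** axis at (529.5,-256.5), lift yaw about -0.11.
- **Pail:** centre about (523,-87).
- **Bail:** crown about (411,-87), rod at z 95.
- **Yellow arm:** points along (-0.868,0.497), bar centre at z≈183.

I'll grip the bar 120 mm out and swing it home along its arc.

```bash
python3 - <<'E'
from h import *
go(425,-197,225,2.62)
E
```

```text
t 11.2 pos [466.8  -4.1 211.3] yaw 1.569 j [-0.15  0.27  1.94  0.    0.93 -0.15] F [ 1.6  0.6 -0.4] open 59.9
  dx -0.1930 dy -0.0414 dz -0.0137 twist -60.2
```

{"op": "carry_out", "data": {
  "moves": [
    {"dx": -0.03,"dy": -0.006,"dz": -0.014,"twist": -8.5},
    {"dx": -0.07,"dy": -0.014,"dz": -0.014,"twist": -17},
    {"dx": -0.11,"dy": -0.024,"dz": -0.014,"twist": -25.5},
    {"dx": -0.15,"dy": -0.032,"dz": -0.014,"twist": -34},
    {"dx": -0.192,"dy": -0.041,"dz": -0.014,"twist": -42}
  ]
}}

```text
t: 11.7
eef_pos: [426.7, -192.5, 224.5]
tcp_rot: [3.141, 0.0, 2.258]
ft_force: [0.4, 0.2, -0.7]
opening: 0.632
```

{"op": "carry_out", "data": {
  "moves": [
    {"dx": 0,"dy": 0,"dz": 0,"twist": -8.5},
    {"dx": 0,"dy": 0,"dz": 0,"twist": -18},
    {"dx": 0,"dy": 0,"dz": 0,"twist": -18},
    {"dx": 0,"dy": 0,"dz": 0,"twist": -18}
  ],
  "grip": 0.05
}}

```text
t: 12.1
eef_pos: [427.0, -190.7, 224.4]
tcp_rot: [3.141, -0.0, 2.563]
ft_force: [0.8, 0.9, 0.4]
opening: 0.529
```

```bash
python3 - <<'E'
from h import *
go(425,-197,164,2.62)
snap('wrist','w4')
p,W=load('w4');P=p.astype(int)
yel=(P[...,0]>150)&(P[...,1]>110)&(P[...,2]<90)&(W[...,2]>183)&(W[...,2]<200)&(W[...,1]<-100)
q=W[yel]; print(len(q))
if len(q):
    print(q.min(0),q.max(0)); vx,vy,x0,y0=cv2.fitLine(q[:,:2].astype(np.float32),cv2.DIST_HUBER,0,.01,.01).ravel(); print(vx,vy,x0,y0)
E
```

```text
t 12.1 pos [ 427.  -190.7  224.4] yaw 2.563 j [-0.56  0.26  1.92  0.    0.97 -1.55] F [0.8 0.9 0.4] open 50.3
  dx -0.0018 dy -0.0064 dz 0.0604 twist -3.3
4282
[ 369.06519549 -270.92733095  183.00945145] [ 529.6421556  -161.45373318  190.65719428]
0.8674896 -0.49745536 426.98416 -198.52359
```

View pics/w4.png

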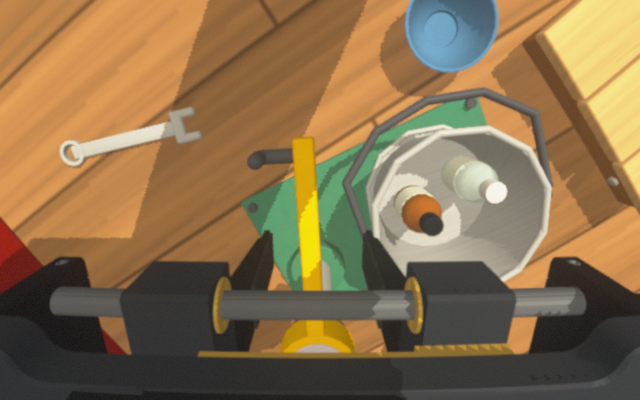

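The bar runs between the open fingers (from (305,140) to (315,330)), and the hook at (265,158) is clear of them. I'll go down, grip, and swing.

{"op": "carry_out", "data": {
  "moves": [
    {"dx": 0,"dy": -0.0065,"dz": 0,"twist": -3.3},
    {"dx": 0,"dy": -0.0065,"dz": 0.03,"twist": -3.3},
    {"dx": 0,"dy": -0.0065,"dz": 0.06,"twist": -3.3},
    {"dx": 0,"dy": -0.0065,"dz": 0.06,"twist": -3.3}
  ]
}}

```text
t: 12.55
eef_pos: [422.1, -194.8, 162.1]
tcp_rot: [3.141, -0.005, 2.622]
ft_force: [0.0, 0.5, -0.1]
opening: 0.524
```

{"op": "carry_out", "data": {
  "moves": [
    {"dx": 0,"dy": 0,"dz": 0,"twist": 0},
    {"dx": 0,"dy": 0,"dz": 0,"twist": 0},
    {"dx": 0,"dy": 0,"dz": 0,"twist": 0},
    {"dx": 0,"dy": 0,"dz": 0,"twist": 0},
    {"dx": 0,"dy": 0,"dz": 0,"twist": 0}
  ],
  "grip": 0.005
}}

```text
t: 13.05
eef_pos: [423.3, -195.8, 165.1]
tcp_rot: [3.142, 0.001, 2.624]
ft_force: [0.0, -0.3, 0.0]
opening: 0.162
```

{"op": "carry_out", "data": {
  "moves": [
    {"dx": 0,"dy": 0,"dz": 0,"twist": 0},
    {"dx": 0,"dy": 0,"dz": 0,"twist": 0},
    {"dx": 0,"dy": 0,"dz": 0,"twist": 0}
  ]
}}

```text
t: 13.35
eef_pos: [423.2, -195.8, 165.0]
tcp_rot: [3.142, 0.001, 2.624]
ft_force: [-1.6, -0.3, 6.0]
opening: 0.145
```

```bash
python3 - <<'E'
from h import *
go(425,-197,164,2.62)
r=118
for th in (6,12,18,24,30): print(th,round(r*(np.cos(np.radians(th))-1)/1e3,4),round(r*np.sin(np.radians(th))/1e3,4))
E
```

```text
t 13.3 pos [ 423.2 -195.8  165. ] yaw 2.624 j [-0.58  0.33  1.99  0.    0.81 -1.63] F [-1.6 -0.3  6. ] open 13.8
  dx -0.0021 dy -0.0001 dz 0.0010 twist 0.2
6 -0.0006 0.0123
12 -0.0026 0.0245
18 -0.0058 0.0365
24 -0.0102 0.048
30 -0.0158 0.059
```

{"op": "carry_out", "data": {
  "moves": [
    {"dx": -0.0007,"dy": 0.0128,"dz": 0,"twist": 6},
    {"dx": -0.0027,"dy": 0.0254,"dz": 0,"twist": 12},
    {"dx": -0.006,"dy": 0.0377,"dz": 0,"twist": 18},
    {"dx": -0.0105,"dy": 0.0496,"dz": 0,"twist": 24},
    {"dx": -0.0163,"dy": 0.061,"dz": 0,"twist": 30}
  ]
}}

```text
t: 13.85
eef_pos: [468.2, -151.4, 165.0]
tcp_rot: [3.141, 0.002, 2.096]
ft_force: [0.6, -11.0, 0.6]
opening: 0.146
```

{"op": "carry_out", "data": {
  "moves": [
    {"dx": -0.0007,"dy": 0.0128,"dz": 0,"twist": 6},
    {"dx": -0.0027,"dy": 0.0254,"dz": 0,"twist": 12},
    {"dx": -0.006,"dy": 0.0377,"dz": 0,"twist": 18},
    {"dx": -0.0105,"dy": 0.0496,"dz": 0,"twist": 24},
    {"dx": -0.0163,"dy": 0.061,"dz": 0,"twist": 30}
  ]
}}

```text
t: 14.35
eef_pos: [528.7, -136.1, 165.0]
tcp_rot: [3.141, 0.003, 1.573]
ft_force: [-5.9, -21.0, 3.3]
opening: 0.145
```

{"op": "carry_out", "data": {
  "moves": [
    {"dx": -0.0001,"dy": 0.0043,"dz": 0,"twist": 2},
    {"dx": -0.0003,"dy": 0.0085,"dz": 0,"twist": 4},
    {"dx": -0.0003,"dy": 0.0085,"dz": 0,"twist": 4}
  ]
}}

```text
t: 14.65
eef_pos: [537.1, -136.6, 165.0]
tcp_rot: [3.141, 0.003, 1.506]
ft_force: [-4.0, -15.7, 4.3]
opening: 0.144
```

{"op": "carry_out", "data": {
  "moves": [
    {"dx": -0.001,"dy": 0.0022,"dz": 0,"twist": 1},
    {"dx": -0.001,"dy": 0.0044,"dz": 0,"twist": 2},
    {"dx": -0.001,"dy": 0.0044,"dz": 0,"twist": 2}
  ]
}}

```text
t: 14.95
eef_pos: [541.0, -137.1, 165.0]
tcp_rot: [3.142, 0.002, 1.471]
ft_force: [-3.7, -10.3, 6.1]
opening: 0.144
```

{"op": "carry_out", "data": {
  "moves": [
    {"dx": 0,"dy": 0.0022,"dz": 0,"twist": 1},
    {"dx": 0,"dy": 0.0044,"dz": 0,"twist": 2},
    {"dx": 0,"dy": 0.0044,"dz": 0,"twist": 2}
  ]
}}

```text
t: 15.25
eef_pos: [541.1, -137.0, 164.8]
tcp_rot: [-3.132, 0.002, 1.439]
ft_force: [-28.7, -10.9, 18.1]
opening: 0.142
```

That is the stop. I'll release, then rise and look at the arm and bail from above.

{"op": "carry_out", "data": {
  "moves": [
    {"dx": 0,"dy": -0.003,"dz": 0,"twist": -1},
    {"dx": 0,"dy": -0.003,"dz": 0,"twist": -1},
    {"dx": 0,"dy": -0.003,"dz": 0,"twist": -1},
    {"dx": 0,"dy": -0.003,"dz": -0.03,"twist": -1},
    {"dx": 0,"dy": -0.003,"dz": -0.07,"twist": -1}
  ],
  "grip": 0.04
}}

```text
t: 15.75
eef_pos: [542.1, -135.2, 233.8]
tcp_rot: [-3.138, -0.001, 1.455]
ft_force: [0.2, 0.1, -0.3]
opening: 0.417
```

{"op": "carry_out", "data": {
  "moves": [
    {"dx": 0.03,"dy": -0.03,"dz": -0.01,"twist": -4},
    {"dx": 0.07,"dy": -0.07,"dz": -0.01,"twist": -6},
    {"dx": 0.11,"dy": -0.11,"dz": -0.01,"twist": -6},
    {"dx": 0.13,"dy": -0.13,"dz": -0.01,"twist": -6},
    {"dx": 0.13,"dy": -0.13,"dz": -0.01,"twist": -6}
  ]
}}

```text
t: 16.25
eef_pos: [425.8, 11.4, 244.9]
tcp_rot: [-3.141, -0.001, 1.562]
ft_force: [-0.1, 0.0, 0.6]
opening: 0.418
```

```bash
python3 - <<'E'
from h import *
go(414,-55,76)
snap('scene','s5');snap('wrist','w5')
p,W=load('s5');P=p.astype(int)
yel=(P[...,0]>150)&(P[...,1]>110)&(P[...,2]<80)&(W[...,2]>183)&(W[...,2]<215)&(W[...,1]<-70)&(W[...,1]>-215)
q=W[yel]; print('bar top',len(q),q.min(0).round(),q.max(0).round())
if len(q)>5: print(cv2.fitLine(q[:,:2].astype(np.float32),cv2.DIST_HUBER,0,.01,.01).ravel())
for fn in('w5','s5'):
    p,W=load(fn); P=p.astype(int); r=np.hypot(W[...,0]-521,W[...,1]+87)
    g=(P.max(2)-P.min(2)<40)&(P.max(2)<130)
    m=g&(W[...,2]>80)&(W[...,2]<112)&(r>93)&(r<150)&(W[...,1]<20)&(W[...,0]<500)
    q=W[m]; print(fn,len(q))
    for y in range(-160,20,15):
        k=q[abs(q[:,1]-y)<4]
        if len(k)>3: print(y,len(k),np.percentile(k[:,0],[10,50,90]).round(1),np.median(k[:,2]).round())
img=cv2.imread('pics/s5.png');cv2.imwrite('pics/s5c.png',cv2.resize(img[110:270,150:350],None,fx=3.5,fy=3.5,interpolation=cv2.INTER_CUBIC))
E
```

```text
t 16.2 pos [425.8  11.4 244.9] yaw 1.562 j [-0.13  0.17  1.97  0.    1.   -0.12] F [-0.1  0.   0.6] open 39.7
  dx -0.0665 dy -0.0112 dz 0.1689 twist -0.5
bar top 210 [ 529. -215.  183.] [556. -79. 193.]
[ 1.3297862e-01  9.9111891e-01  5.4255884e+02 -1.4442047e+02]
w5 1538
-160 72 [429.6 435.4 443.6] 98.0
-145 11 [422.9 425.2 427.4] 99.0
-100 44 [406.1 409.3 412.1] 99.0
-85 38 [406.4 409.1 411.7] 99.0
-70 40 [406.8 409.9 412. ] 99.0
-55 51 [410.2 413.4 416.6] 99.0
-40 49 [416.8 419.9 423. ] 99.0
-25 53 [424.1 426.2 430.2] 99.0
-10 99 [435.3 440.4 446.6] 99.0
5 162 [454.6 463.5 496.6] 99.0
s5 164
-160 8 [433.6 438.4 446.4] 99.0
-145 5 [427.2 428.4 430.4] 98.0
-130 6 [419.5 422.5 423.8] 99.0
-115 5 [411.2 412.8 416.5] 100.0
-100 4 [410.1 414.2 417.6] 100.0
-85 4 [411.7 413.4 415.8] 100.0
-70 6 [410.4 413.7 415.4] 99.0
-55 4 [418.2 419.  419.5] 98.0
-40 6 [424.3 425.6 427.4] 98.0
-25 6 [429.5 431.4 433.7] 99.0
-10 7 [443.3 445.9 449. ] 98.0
5 11 [457.3 467.6 492.7] 100.0
```

View pics/s5c.png

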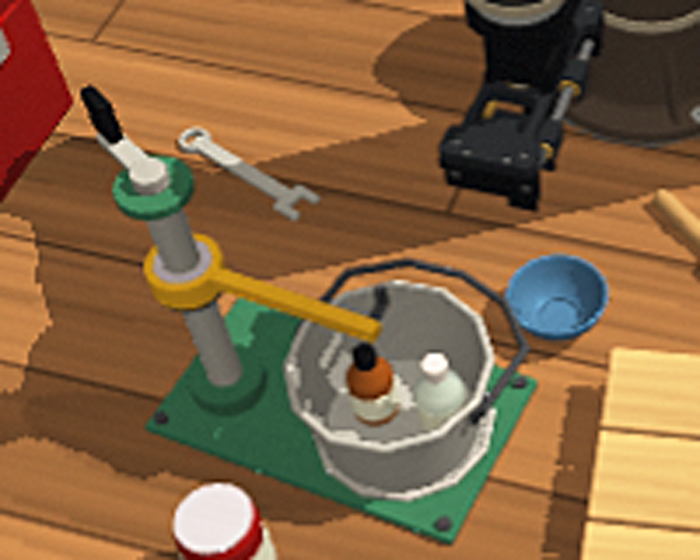

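The arm is home over the pail with the hook at crop (380,297), and both bottles stand inside. Now I'll grip the bail rod at y≈-53, beyond the arm's end, and swing it up.

{"op": "carry_out", "data": {
  "moves": [
    {"dx": -0.04,"dy": -0.006,"dz": 0.02,"twist": -0.5},
    {"dx": -0.0645,"dy": -0.0105,"dz": 0.05,"twist": -0.5},
    {"dx": -0.0645,"dy": -0.0105,"dz": 0.09,"twist": -0.5},
    {"dx": -0.0645,"dy": -0.0105,"dz": 0.11,"twist": -0.5},
    {"dx": -0.0645,"dy": -0.0105,"dz": 0.11,"twist": -0.5}
  ],
  "grip": 0.023
}}

```text
t: 16.85
eef_pos: [416.9, -56.6, 132.3]
tcp_rot: [-3.137, -0.001, 1.567]
ft_force: [0.2, 0.3, 0.8]
opening: 0.242
```

```bash
python3 - <<'E'
from h import *
go(415,-53,76)
E
```

```text
t 16.9 pos [416.9 -56.6 132.3] yaw 1.567 j [-0.29  0.33  2.13  0.    0.68 -0.29] F [0.2 0.3 0.8] open 23.0
  dx 0.0035 dy -0.0019 dz 0.0563 twist -0.2
```

{"op": "carry_out", "data": {
  "moves": [
    {"dx": 0.0025,"dy": -0.0015,"dz": 0.015,"twist": 0},
    {"dx": 0.0025,"dy": -0.0015,"dz": 0.035,"twist": 0},
    {"dx": 0.0025,"dy": -0.0015,"dz": 0.05,"twist": 0},
    {"dx": 0.0025,"dy": -0.0015,"dz": 0.058,"twist": 0},
    {"dx": 0.0025,"dy": -0.0015,"dz": 0.058,"twist": 0}
  ]
}}

```text
t: 17.35
eef_pos: [416.2, -53.6, 76.5]
tcp_rot: [-3.141, -0.0, 1.568]
ft_force: [-0.5, 0.4, 0.0]
opening: 0.243
```

{"op": "carry_out", "data": {
  "moves": [
    {"dx": 0,"dy": 0,"dz": 0,"twist": 0},
    {"dx": 0,"dy": 0,"dz": 0,"twist": 0},
    {"dx": 0,"dy": 0,"dz": 0,"twist": 0},
    {"dx": 0,"dy": 0,"dz": 0,"twist": 0}
  ],
  "grip": 0.0
}}

```text
t: 17.75
eef_pos: [416.3, -53.6, 77.2]
tcp_rot: [3.14, 0.0, 1.568]
ft_force: [-0.5, -4.5, 3.1]
opening: 0.132
```

```bash
python3 - <<'E'
from h import *
go(415,-53,76)
for a in range(0,100,10): print(a,round(.109*(1-np.cos(np.radians(a))),4),round(.107*np.sin(np.radians(a)),4))
E
```

```text
t 17.8 pos [416.3 -53.6  77.2] yaw 1.568 j [-0.29  0.44  2.19  0.    0.51 -0.28] F [-0.5 -4.5  3.1] open 12.6
  dx 0.0006 dy -0.0013 dz 0.0012 twist -0.2
0 0.0 0.0
10 0.0017 0.0186
20 0.0066 0.0366
30 0.0146 0.0535
40 0.0255 0.0688
50 0.0389 0.082
60 0.0545 0.0927
70 0.0717 0.1005
80 0.0901 0.1054
90 0.109 0.107
```

{"op": "carry_out", "data": {
  "moves": [
    {"dx": 0,"dy": 0.0017,"dz": -0.0186,"twist": 0},
    {"dx": 0,"dy": 0.0066,"dz": -0.0366,"twist": 0},
    {"dx": 0,"dy": 0.0146,"dz": -0.0535,"twist": 0},
    {"dx": 0,"dy": 0.0255,"dz": -0.0688,"twist": 0},
    {"dx": 0,"dy": 0.0255,"dz": -0.0688,"twist": 0}
  ]
}}

```text
t: 18.25
eef_pos: [441.8, -53.7, 147.1]
tcp_rot: [3.14, 0.001, 1.568]
ft_force: [-5.9, -4.1, 2.9]
opening: 0.122
```

```bash
python3 - <<'E'
from h import *
go(415,-53,76)
E
```

```text
t 18.2 pos [441.8 -53.7 147.1] yaw 1.568 j [-0.27  0.34  2.06 -0.    0.74 -0.27] F [-5.9 -4.1  2.9] open 11.6
  dx 0.0006 dy -0.0268 dz 0.0711 twist -0.1
```

{"op": "carry_out", "data": {
  "moves": [
    {"dx": 0,"dy": 0.0134,"dz": -0.0132,"twist": 0},
    {"dx": 0,"dy": 0.029,"dz": -0.0239,"twist": 0},
    {"dx": 0,"dy": 0.0462,"dz": -0.032,"twist": 0},
    {"dx": 0,"dy": 0.0646,"dz": -0.037,"twist": 0},
    {"dx": 0,"dy": 0.0646,"dz": -0.037,"twist": 0}
  ]
}}

```text
t: 18.75
eef_pos: [506.5, -53.4, 183.5]
tcp_rot: [3.141, 0.0, 1.568]
ft_force: [-4.3, -0.0, 2.8]
opening: 0.108
```

```bash
python3 - <<'E'
from h import *
go(415,-53,76)
snap('side','d6');snap('scene','s6')
a=cv2.imread('pics/d6.png')[210:330,270:410];b=cv2.imread('pics/s6.png')[120:260,170:330]
a=cv2.resize(a,(400,343),interpolation=cv2.INTER_CUBIC);b=cv2.resize(b,(392,343),interpolation=cv2.INTER_CUBIC)
cv2.imwrite('pics/c6.png',np.hstack([a,b]))
E
```

```text
t 18.8 pos [506.5 -53.4 183.5] yaw 1.568 j [-0.23  0.37  1.88 -0.    0.9  -0.23] F [-4.3 -0.   2.8] open 10.2
  dx 0.0002 dy -0.0915 dz 0.1075 twist -0.1
```

View pics/c6.png

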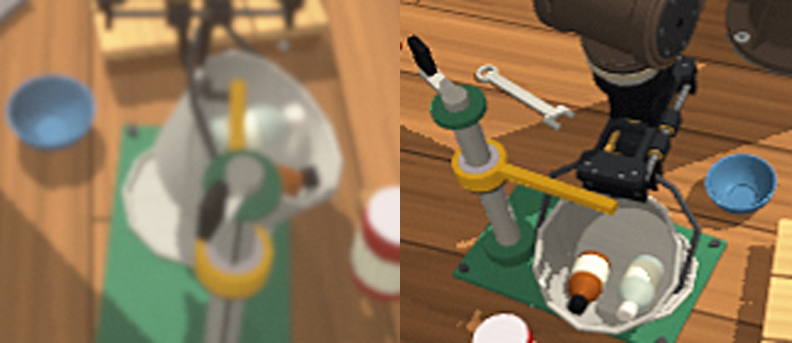

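The pail has been tilted about 30° toward +x: the grip resisted the bail's rotation and pushed the pail over its ring. I'll reverse the path at once to seat it again.

{"op": "carry_out", "data": {
  "moves": [
    {"dx": 0,"dy": -0.009,"dz": 0.002,"twist": 0},
    {"dx": 0,"dy": -0.018,"dz": 0.005,"twist": 0},
    {"dx": 0,"dy": -0.027,"dz": 0.009,"twist": 0},
    {"dx": 0,"dy": -0.035,"dz": 0.013,"twist": 0},
    {"dx": 0,"dy": -0.044,"dz": 0.019,"twist": 0}
  ]
}}

```text
t: 19.35
eef_pos: [461.2, -53.5, 163.3]
tcp_rot: [3.141, 0.0, 1.568]
ft_force: [-2.3, -2.3, 3.8]
opening: 0.077
```

{"op": "carry_out", "data": {
  "moves": [
    {"dx": 0,"dy": -0.007,"dz": 0.005,"twist": 0},
    {"dx": 0,"dy": -0.014,"dz": 0.011,"twist": 0},
    {"dx": 0,"dy": -0.021,"dz": 0.018,"twist": 0},
    {"dx": 0,"dy": -0.021,"dz": 0.018,"twist": 0}
  ]
}}

```text
t: 19.75
eef_pos: [439.9, -53.2, 144.5]
tcp_rot: [-3.14, -0.0, 1.568]
ft_force: [-0.7, -2.3, 1.7]
opening: 0.072
```

```bash
python3 - <<'E'
from h import *
go(415,-53,76)
snap('side','d7');snap('scene','s7')
a=cv2.imread('pics/d7.png')[210:330,270:410];b=cv2.imread('pics/s7.png')[120:260,170:330]
a=cv2.resize(a,(400,343),interpolation=cv2.INTER_CUBIC);b=cv2.resize(b,(392,343),interpolation=cv2.INTER_CUBIC)
cv2.imwrite('pics/c7.png',np.hstack([a,b]))
E
```

```text
t 19.8 pos [439.9 -53.2 144.5] yaw 1.568 j [-0.27  0.34  2.07  0.    0.74 -0.27] F [-0.7 -2.3  1.7] open 6.9
  dx 0.0002 dy -0.0249 dz 0.0685 twist -0.1
```

View pics/c7.png

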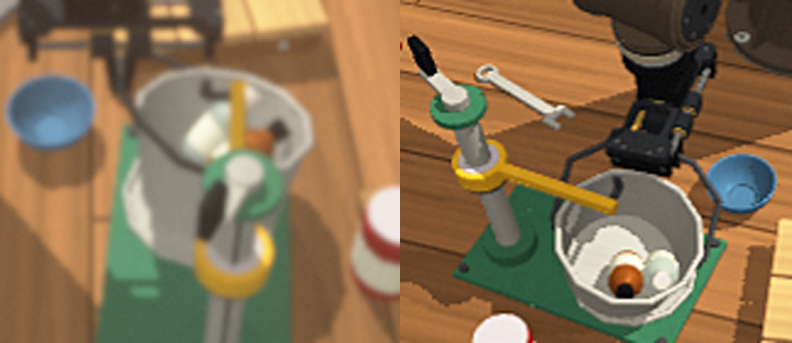

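The pail is nearly upright again and both bottles are still inside, leaning on the +x wall. I'll check its tilt numerically.

```bash
cat >> h.py <<'E'
def rim(fn):
    p,W=load(fn);P=p.astype(int)
    r=np.hypot(W[...,0]-523,W[...,1]+87)
    lt=(P.min(2)>120)&(P.max(2)-P.min(2)<45)&(r<115)&(W[...,2]>70)&(W[...,2]<150)
    q=W[lt]
    out=[]
    for a in range(-180,180,15):   # highest bright point per sector
        an=np.degrees(np.arctan2(q[:,1]+87,q[:,0]-523)); k=q[(abs(an-a)<6)&(np.hypot(q[:,0]-523,q[:,1]+87)>68)]
        if len(k)>2: t=k[k[:,2]>np.percentile(k[:,2],80)]; out.append(np.r_[a,t.mean(0)])
    out=np.array(out); print(out.round()[:, :])
E
python3 - <<'E'
from h import *
rim('s5');rim('s7')
E
```

```text
[[-180.  445.  -90.  112.]
 [-165.  443. -112.  109.]
 [-135.  465. -138.  112.]
 [-120.  478. -155.  110.]
 [ -90.  526. -171.  109.]
 [ -75.  546. -170.  108.]
 [ -60.  566. -162.  108.]
 [ -45.  587. -146.  109.]
 [ -30.  599. -131.  108.]
 [ -15.  610. -105.  109.]
 [   0.  606.  -83.  109.]
 [  15.  603.  -62.  109.]
 [  30.  594.  -45.  109.]
 [  45.  584.  -30.  109.]
 [  60.  562.  -14.  109.]
 [  75.  544.   -6.  109.]
 [  90.  524.   -7.  110.]
 [ 105.  502.  -11.  107.]
 [ 120.  482.  -19.  109.]
 [ 135.  467.  -34.  110.]
 [ 150.  454.  -54.  107.]
 [ 165.  445.  -68.  108.]]
[[ -90.  529. -157.  108.]
 [ -75.  540. -155.  147.]
 [ -60.  560. -152.  148.]
 [ -45.  580. -146.  143.]
 [ -30.  596. -136.  137.]
 [ -15.  614. -115.  129.]
 [   0.  622.  -94.  123.]
 [  15.  623.  -64.  113.]
 [  30.  615.  -40.  107.]
 [  45.  581.  -27.  104.]
 [  60.  571.  -13.  101.]
 [  75.  548.    6.  101.]
 [  90.  518.    5.  105.]
 [ 105.  498.   -4.  108.]
 [ 120.  484.  -15.  117.]
 [ 135.  471.  -31.  121.]
 [ 150.  461.  -54.  128.]]
```

The pail is tilted toward +y by about 0.3 rad. The off-centre grip kept the sloped rod from turning about the jaw axis. I'll lower the bail all the way back slowly, and later grip at the crown's centre.

{"op": "carry_out", "data": {
  "moves": [
    {"dx": 0,"dy": -0.004,"dz": 0.005,"twist": 0},
    {"dx": 0,"dy": -0.0075,"dz": 0.01,"twist": 0},
    {"dx": 0,"dy": -0.011,"dz": 0.0155,"twist": 0},
    {"dx": 0,"dy": -0.0135,"dz": 0.023,"twist": 0},
    {"dx": 0,"dy": -0.016,"dz": 0.03,"twist": 0}
  ]
}}

```text
t: 20.35
eef_pos: [424.7, -53.3, 114.7]
tcp_rot: [3.141, -0.0, 1.568]
ft_force: [0.6, -3.0, 2.0]
opening: 0.081
```

{"op": "carry_out", "data": {
  "moves": [
    {"dx": 0,"dy": -0.002,"dz": 0.008,"twist": 0},
    {"dx": 0,"dy": -0.004,"dz": 0.015,"twist": 0},
    {"dx": 0,"dy": -0.005,"dz": 0.02,"twist": 0},
    {"dx": 0,"dy": -0.006,"dz": 0.026,"twist": 0},
    {"dx": 0,"dy": -0.007,"dz": 0.031,"twist": 0}
  ]
}}

```text
t: 20.85
eef_pos: [415.9, -53.0, 83.7]
tcp_rot: [-3.138, -0.001, 1.569]
ft_force: [-10.2, -5.3, 11.9]
opening: 0.08
```

```bash
python3 - <<'E'
from h import *
go(415,-53,76)
snap('scene','s8'); rim('s8'); print(state()['moment'])
E
```

```text
t 20.9 pos [415.9 -53.   83.7] yaw 1.569 j [-0.28  0.43  2.18 -0.    0.54 -0.28] F [-10.2  -5.3  11.9] open 7.6
  dx 0.0000 dy -0.0009 dz 0.0077 twist -0.1
[[  0. 602. -83. 150.]
 [ 15. 607. -72. 149.]
 [ 30. 611. -44. 136.]
 [ 45. 603. -18. 122.]
 [ 60. 574.  -0. 108.]
 [ 75. 557.  16.  98.]
 [ 90. 525.  25.  92.]
 [105. 495.  16.  94.]
 [120. 470.  -4.  99.]
 [135. 453. -26. 111.]]
[-0.8385258   0.51298917 -0.42583059]
```

{"op": "carry_out", "data": {
  "moves": [
    {"dx": 0,"dy": 0.002,"dz": -0.01,"twist": 0},
    {"dx": 0,"dy": 0.005,"dz": -0.02,"twist": 0},
    {"dx": 0,"dy": 0.008,"dz": -0.03,"twist": 0},
    {"dx": 0,"dy": 0.013,"dz": -0.04,"twist": 0},
    {"dx": 0,"dy": 0.018,"dz": -0.05,"twist": 0}
  ]
}}

```text
t: 21.4
eef_pos: [435.0, -53.1, 134.1]
tcp_rot: [-3.139, -0.001, 1.569]
ft_force: [-2.6, -1.9, 0.9]
opening: 0.074
```

```bash
python3 - <<'E'
from h import *
go(415,-53,76)
snap('scene','s9'); rim('s9'); print(state()['moment'])
E
```

```text
t 21.4 pos [435.  -53.1 134.1] yaw 1.569 j [-0.27  0.35  2.09 -0.    0.7  -0.27] F [-2.6 -1.9  0.9] open 7.0
  dx 0.0001 dy -0.0200 dz 0.0581 twist -0.1
[[ -60.  561. -146.  148.]
 [ -45.  576. -139.  148.]
 [ -30.  597. -132.  143.]
 [ -15.  608. -115.  138.]
 [   0.  623.  -91.  134.]
 [  15.  622.  -68.  125.]
 [  30.  617.  -39.  116.]
 [  45.  596.  -15.  109.]
 [  60.  573.   -9.  106.]
 [  75.  551.   10.  103.]
 [  90.  519.    8.  104.]
 [ 105.  500.    1.  106.]
 [ 120.  481.  -16.  110.]
 [ 135.  465.  -36.  115.]
 [ 150.  459.  -57.  122.]]
[-0.39744364  0.54451255 -0.22327872]
```

I'll slacken the grip slightly here so the rod can turn and the pail can settle.

{"op": "carry_out", "data": {
  "moves": [
    {"dx": 0,"dy": 0,"dz": 0,"twist": 0},
    {"dx": 0,"dy": 0,"dz": 0,"twist": 0},
    {"dx": 0,"dy": 0,"dz": 0,"twist": 0},
    {"dx": 0,"dy": 0,"dz": 0,"twist": 0},
    {"dx": 0,"dy": 0,"dz": 0,"twist": 0}
  ],
  "grip": 0.013
}}

```text
t: 21.95
eef_pos: [434.2, -52.7, 133.4]
tcp_rot: [-3.138, -0.001, 1.569]
ft_force: [-5.5, 1.7, 3.3]
opening: 0.141
```

```bash
python3 - <<'E'
from h import *
go(415,-53,76)
snap('scene','s10'); rim('s10'); print(state()['moment'])
b=cv2.imread('pics/s10.png')[120:260,170:330]
cv2.imwrite('pics/c10.png',cv2.resize(b,None,fx=4,fy=4,interpolation=cv2.INTER_CUBIC))
E
```

```text
t 21.9 pos [434.2 -52.7 133.4] yaw 1.569 j [-0.27  0.35  2.09  0.    0.7  -0.27] F [-5.5  1.7  3.3] open 13.4
  dx -0.0004 dy -0.0192 dz 0.0574 twist -0.1
[[-180.  447.  -90.  110.]
 [-165.  450. -111.  108.]
 [-135.  468. -143.  109.]
 [-105.  509. -172.  106.]
 [ -90.  522. -169.  104.]
 [ -75.  544. -168.  111.]
 [ -60.  573. -156.  113.]
 [ -45.  586. -146.  112.]
 [ -30.  601. -126.  114.]
 [ -15.  611. -106.  116.]
 [   0.  611.  -89.  117.]
 [  15.  606.  -61.  115.]
 [  30.  598.  -46.  117.]
 [  45.  583.  -26.  115.]
 [  60.  565.  -14.  117.]
 [  75.  540.   -5.  115.]
 [  90.  524.   -5.  114.]
 [ 105.  506.   -8.  113.]
 [ 120.  486.  -17.  113.]
 [ 135.  467.  -29.  111.]
 [ 150.  458.  -43.  111.]
 [ 165.  449.  -63.  109.]]
[ 0.11539453  1.05492414 -0.13388197]
```

View pics/c10.png

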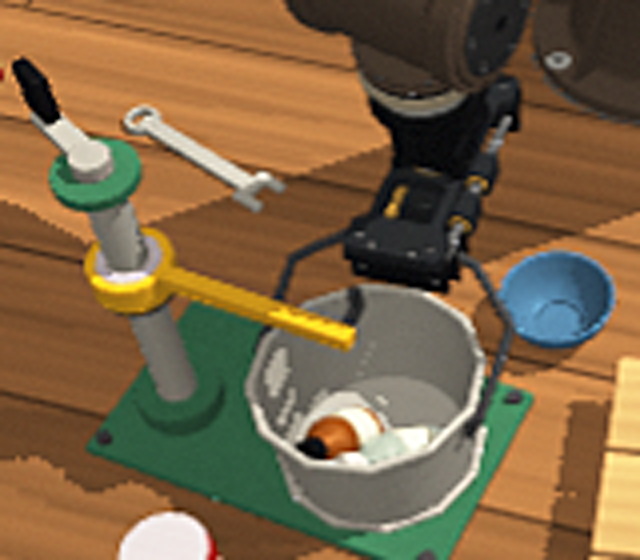

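The pail is almost level again (rim centre about (529,-88), +x side about 7 mm high), with both bottles lying inside. I'll let the bail go and look again.

{"op": "carry_out", "data": {
  "moves": [
    {"dx": 0,"dy": 0,"dz": 0,"twist": 0},
    {"dx": 0,"dy": 0,"dz": 0,"twist": 0},
    {"dx": 0,"dy": 0,"dz": -0.02,"twist": 0},
    {"dx": 0,"dy": 0,"dz": -0.06,"twist": 0},
    {"dx": 0,"dy": 0,"dz": -0.1,"twist": 0}
  ],
  "grip": 0.03
}}

```text
t: 22.5
eef_pos: [435.7, -53.3, 235.1]
tcp_rot: [-3.141, -0.0, 1.569]
ft_force: [0.5, -0.1, -1.3]
opening: 0.31
```

{"op": "carry_out", "data": {
  "moves": [
    {"dx": 0.04,"dy": -0.01,"dz": 0,"twist": 0},
    {"dx": 0.06,"dy": -0.02,"dz": 0,"twist": 0},
    {"dx": 0.06,"dy": -0.02,"dz": 0,"twist": 0},
    {"dx": 0.06,"dy": -0.02,"dz": 0,"twist": 0}
  ]
}}

```text
t: 22.9
eef_pos: [416.3, 6.8, 234.4]
tcp_rot: [3.141, 0.0, 1.57]
ft_force: [-0.2, -0.6, -0.2]
opening: 0.317
```

```bash
cat >> h.py <<'E'
def rod(fn,cx=526):
    p,W=load(fn); P=p.astype(int); r=np.hypot(W[...,0]-cx,W[...,1]+87)
    g=(P.max(2)-P.min(2)<40)&(P.max(2)<130)
    q=W[g&(W[...,2]>75)&(W[...,2]<125)&(r>91)&(r<150)&(W[...,1]<20)&(W[...,0]<500)]; print(fn,len(q))
    for y in range(-160,10,15):
        k=q[abs(q[:,1]-y)<4]
        if len(k)>3: print(y,len(k),np.percentile(k[:,0],[10,50,90]).round(1),np.median(k[:,2]).round())
E
python3 - <<'E'
from h import *
go(415,-53,76)
snap('scene','s11');snap('wrist','w11'); rim('s11'); rod('s11',526); rod('w11',526)
b=cv2.imread('pics/s11.png')[120:260,170:330]
cv2.imwrite('pics/c11.png',cv2.resize(b,None,fx=3,fy=3,interpolation=cv2.INTER_CUBIC))
E
```

```text
t 22.9 pos [416.3   6.8 234.4] yaw 1.57 j [-0.14  0.17  2.01  0.    0.97 -0.14] F [-0.2 -0.6 -0.2] open 30.1
  dx -0.0598 dy -0.0012 dz 0.1584 twist -0.1
[[-180.  444.  -88.  108.]
 [-165.  448. -103.  107.]
 [-135.  462. -139.  108.]
 [-120.  479. -157.  108.]
 [ -90.  522. -171.  108.]
 [ -75.  544. -168.  109.]
 [ -60.  560. -165.  112.]
 [ -45.  583. -150.  114.]
 [ -30.  596. -137.  115.]
 [ -15.  612. -104.  116.]
 [   0.  608.  -85.  115.]
 [  15.  606.  -63.  116.]
 [  30.  600.  -48.  115.]
 [  45.  583.  -23.  118.]
 [  60.  566.  -13.  116.]
 [  75.  549.   -5.  116.]
 [  90.  522.   -3.  113.]
 [ 105.  502.   -6.  113.]
 [ 120.  483.  -17.  112.]
 [ 135.  465.  -31.  110.]
 [ 150.  453.  -48.  110.]
 [ 165.  448.  -65.  110.]]
s11 166
-160 6 [438.9 441.  441.8] 97.0
-145 4 [428.9 430.1 432.3] 95.0
-130 5 [418.7 420.4 425.8] 96.0
-115 4 [413.6 416.9 418.1] 98.0
-100 6 [414.  414.8 417.6] 97.0
-85 5 [414.2 415.2 416.2] 98.0
-70 6 [413.6 415.1 416.1] 98.0
-55 6 [417.6 420.3 421.8] 98.0
-40 5 [422.7 426.6 427.2] 99.0
-25 4 [428.3 429.8 431.2] 99.0
-10 7 [440.1 445.  450. ] 100.0
5 12 [458.1 465.9 494.5] 103.0
w11 1521
-160 54 [432.7 437.2 441.9] 96.0
-145 30 [424.8 428.1 431.6] 97.0
-100 43 [407.5 410.7 412.8] 97.0
-85 44 [406.6 409.8 411.8] 98.0
-70 45 [406.7 408.9 411.9] 98.0
-55 55 [410.9 414.  417. ] 98.0
-40 51 [417. 419. 422.] 99.0
-25 68 [421.9 424.9 429.8] 99.0
-10 100 [434.5 439.7 445.8] 100.0
5 203 [452.6 464.6 495.6] 102.0
```

The bail has folded again. The pail stands upright, its +x edge resting on the tray ring about 6 mm high, which does no harm. This time I'll grip at the crown's centre, use the gripped phase only to about 45°, then slacken to a loose cage and follow the arc so nothing can twist the pail.

{"op": "carry_out", "data": {
  "moves": [
    {"dx": -0.04,"dy": -0.002,"dz": 0.0,"twist": 0},
    {"dx": -0.08,"dy": -0.005,"dz": 0.02,"twist": 0},
    {"dx": -0.093,"dy": -0.005,"dz": 0.06,"twist": 0},
    {"dx": -0.093,"dy": -0.005,"dz": 0.1,"twist": 0},
    {"dx": -0.093,"dy": -0.005,"dz": 0.1,"twist": 0}
  ],
  "grip": 0.024
}}

```text
t: 23.5
eef_pos: [409.0, -86.8, 131.0]
tcp_rot: [-3.135, -0.003, 1.566]
ft_force: [-0.6, 0.8, 0.6]
opening: 0.251
```

```bash
python3 - <<'E'
from h import *
go(412,-86,75)
E
```

```text
t 23.5 pos [409.  -86.8 131. ] yaw 1.566 j [-0.37  0.33  2.13  0.    0.68 -0.36] F [-0.6  0.8  0.6] open 23.9
  dx 0.0008 dy 0.0030 dz 0.0560 twist -0.3
```

{"op": "carry_out", "data": {
  "moves": [
    {"dx": 0,"dy": 0.001,"dz": 0.02,"twist": 0},
    {"dx": 0,"dy": 0.001,"dz": 0.04,"twist": 0},
    {"dx": 0,"dy": 0.001,"dz": 0.059,"twist": 0},
    {"dx": 0,"dy": 0.001,"dz": 0.059,"twist": 0},
    {"dx": 0,"dy": 0.001,"dz": 0.059,"twist": 0}
  ]
}}

```text
t: 24.0
eef_pos: [412.4, -86.5, 76.5]
tcp_rot: [3.141, 0.0, 1.569]
ft_force: [0.7, 0.6, -0.0]
opening: 0.253
```

{"op": "carry_out", "data": {
  "moves": [
    {"dx": 0,"dy": 0,"dz": 0,"twist": 0},
    {"dx": 0,"dy": 0,"dz": 0,"twist": 0},
    {"dx": 0,"dy": 0,"dz": 0,"twist": 0},
    {"dx": 0,"dy": 0,"dz": 0,"twist": 0}
  ],
  "grip": 0.007
}}

```text
t: 24.4
eef_pos: [411.6, -86.2, 75.9]
tcp_rot: [3.142, 0.0, 1.569]
ft_force: [-1.9, 2.2, 5.5]
opening: 0.079
```

{"op": "carry_out", "data": {
  "moves": [
    {"dx": 0,"dy": 0.0002,"dz": -0.013,"twist": 0},
    {"dx": 0,"dy": 0.0015,"dz": -0.0257,"twist": 0},
    {"dx": 0,"dy": 0.0036,"dz": -0.0355,"twist": 0},
    {"dx": 0,"dy": 0.0065,"dz": -0.045,"twist": 0},
    {"dx": 0,"dy": 0.0065,"dz": -0.045,"twist": 0}
  ]
}}

```text
t: 24.9
eef_pos: [418.1, -86.2, 121.1]
tcp_rot: [3.142, 0.0, 1.569]
ft_force: [-4.9, -0.7, 2.3]
opening: 0.077
```

```bash
python3 - <<'E'
from h import *
go(412,-86,75);print(state()['moment'])
snap('scene','s12'); rim('s12')
E
```

```text
t 24.9 pos [418.1 -86.2 121.1] yaw 1.569 j [-0.36  0.36  2.13 -0.    0.65 -0.36] F [-4.9 -0.7  2.3] open 7.3
  dx 0.0002 dy -0.0061 dz 0.0461 twist -0.1
[-0.07507004  0.84828117  0.15450815]
[[-180.  443.  -95.  109.]
 [-165.  445. -102.  109.]
 [-150.  452. -129.  106.]
 [-135.  464. -138.  111.]
 [-105.  505. -170.  105.]
 [ -90.  521. -170.  109.]
 [ -75.  547. -167.  112.]
 [ -60.  569. -158.  112.]
 [ -45.  583. -147.  112.]
 [ -30.  598. -129.  114.]
 [ -15.  605. -113.  114.]
 [   0.  608.  -86.  114.]
 [  15.  606.  -66.  115.]
 [  30.  597.  -46.  116.]
 [  45.  583.  -29.  114.]
 [  60.  566.  -12.  116.]
 [  75.  544.   -5.  116.]
 [  90.  523.   -5.  115.]
 [ 105.  501.   -6.  113.]
 [ 120.  482.  -17.  113.]
 [ 135.  465.  -28.  110.]
 [ 150.  456.  -40.  109.]
 [ 165.  452.  -62.  111.]]
```

{"op": "carry_out", "data": {
  "moves": [
    {"dx": 0,"dy": 0.001,"dz": -0.007,"twist": 0},
    {"dx": 0,"dy": 0.003,"dz": -0.0135,"twist": 0},
    {"dx": 0,"dy": 0.0065,"dz": -0.019,"twist": 0},
    {"dx": 0,"dy": 0.0065,"dz": -0.019,"twist": 0}
  ]
}}

```text
t: 25.35
eef_pos: [425.3, -86.5, 140.0]
tcp_rot: [3.141, 0.0, 1.568]
ft_force: [-0.1, -1.4, -1.0]
opening: 0.079
```

{"op": "carry_out", "data": {
  "moves": [
    {"dx": 0,"dy": 0.003,"dz": -0.006,"twist": 0},
    {"dx": 0,"dy": 0.0065,"dz": -0.0115,"twist": 0},
    {"dx": 0,"dy": 0.011,"dz": -0.0165,"twist": 0},
    {"dx": 0,"dy": 0.011,"dz": -0.0165,"twist": 0}
  ]
}}

```text
t: 25.75
eef_pos: [436.7, -86.5, 156.5]
tcp_rot: [3.14, 0.0, 1.568]
ft_force: [1.6, -1.6, -3.0]
opening: 0.077
```

```bash
python3 - <<'E'
from h import *
go(412,-86,75);print(state()['moment'])
snap('scene','s13'); rim('s13')
E
```

```text
t 25.8 pos [436.7 -86.5 156.5] yaw 1.568 j [-0.34  0.32  2.05  0.    0.77 -0.34] F [ 1.6 -1.6 -3. ] open 7.3
  dx 0.0005 dy -0.0247 dz 0.0815 twist -0.1
[-0.25931188 -0.21029899 -0.1912344 ]
[[-180.  440.  -95.  111.]
 [-165.  444. -112.  112.]
 [-150.  449. -123.  111.]
 [-135.  466. -148.  112.]
 [-120.  478. -157.  110.]
 [-105.  504. -167.   95.]
 [ -90.  524. -170.  109.]
 [ -75.  545. -168.  109.]
 [ -60.  564. -159.  110.]
 [ -45.  585. -145.  113.]
 [ -30.  594. -128.  113.]
 [ -15.  606. -106.  111.]
 [   0.  603.  -87.  111.]
 [  15.  604.  -68.  110.]
 [  30.  595.  -49.  110.]
 [  45.  583.  -31.  110.]
 [  60.  563.  -16.  108.]
 [  75.  540.   -4.  109.]
 [  90.  519.   -4.  110.]
 [ 105.  502.   -6.  111.]
 [ 120.  486.  -12.  110.]
 [ 135.  464.  -28.  108.]
 [ 150.  449.  -49.  109.]
 [ 165.  441.  -71.  110.]]
```

The pail has dropped back into its tray and is level, and the bail is held at about 43°. Now I'll slacken to a loose cage and follow the arc.

{"op": "carry_out", "data": {
  "moves": [
    {"dx": 0,"dy": 0,"dz": 0,"twist": 0},
    {"dx": 0,"dy": 0,"dz": 0,"twist": 0},
    {"dx": 0,"dy": 0,"dz": 0,"twist": 0}
  ],
  "grip": 0.014
}}

```text
t: 26.1
eef_pos: [435.4, -86.2, 155.8]
tcp_rot: [-3.141, -0.0, 1.569]
ft_force: [0.0, -0.2, -1.0]
opening: 0.148
```

{"op": "carry_out", "data": {
  "moves": [
    {"dx": 0,"dy": 0.0085,"dz": -0.0095,"twist": 0},
    {"dx": 0,"dy": 0.016,"dz": -0.0165,"twist": 0},
    {"dx": 0,"dy": 0.0238,"dz": -0.0225,"twist": 0},
    {"dx": 0,"dy": 0.0238,"dz": -0.0225,"twist": 0}
  ]
}}

```text
t: 26.5
eef_pos: [460.7, -86.5, 179.1]
tcp_rot: [3.14, 0.0, 1.569]
ft_force: [-0.1, -0.1, -0.5]
opening: 0.149
```

```bash
python3 - <<'E'
from h import *
go(412,-86,75);print(state()['moment'])
snap('scene','s14'); rim('s14')
b=cv2.imread('pics/s14.png')[120:260,170:330]
cv2.imwrite('pics/c14.png',cv2.resize(b,None,fx=4,fy=4,interpolation=cv2.INTER_CUBIC))
E
```

```text
t 26.5 pos [460.7 -86.5 179.1] yaw 1.569 j [-0.33  0.32  1.97  0.    0.85 -0.32] F [-0.1 -0.1 -0.5] open 14.1
  dx 0.0004 dy -0.0487 dz 0.1041 twist -0.1
[-0.0520457   0.1642457   0.00467472]
[[-180.  437.  -90.  109.]
 [-165.  442. -114.  109.]
 [-150.  452. -130.  110.]
 [-135.  465. -148.  108.]
 [-120.  476. -156.  109.]
 [-105.  510. -171.  112.]
 [ -90.  525. -171.  108.]
 [ -75.  546. -169.  108.]
 [ -60.  560. -162.  110.]
 [ -45.  583. -148.  110.]
 [ -30.  594. -129.  110.]
 [ -15.  606. -106.  111.]
 [   0.  604.  -86.  109.]
 [  15.  602.  -62.  110.]
 [  30.  595.  -49.  110.]
 [  45.  581.  -29.  109.]
 [  60.  564.  -16.  110.]
 [  75.  544.   -7.  109.]
 [  90.  522.   -6.  108.]
 [ 105.  495.   -9.  110.]
 [ 120.  480.  -18.  109.]
 [ 135.  464.  -26.  111.]
 [ 150.  451.  -45.  108.]
 [ 165.  446.  -61.  109.]]
```

View pics/c14.png

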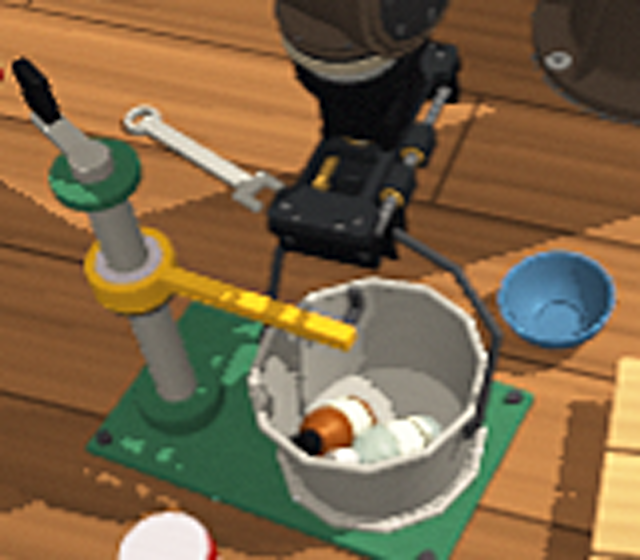

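The bail follows in the cage, the pail is level, and both bottles are inside. I'll continue up over the hook.

{"op": "carry_out", "data": {
  "moves": [
    {"dx": 0,"dy": 0.009,"dz": -0.0065,"twist": 0},
    {"dx": 0,"dy": 0.0172,"dz": -0.0115,"twist": 0},
    {"dx": 0,"dy": 0.024,"dz": -0.0155,"twist": 0},
    {"dx": 0,"dy": 0.0303,"dz": -0.019,"twist": 0},
    {"dx": 0,"dy": 0.0303,"dz": -0.0195,"twist": 0}
  ]
}}

```text
t: 27.05
eef_pos: [490.8, -86.5, 198.2]
tcp_rot: [3.141, 0.0, 1.569]
ft_force: [-0.5, 0.4, 0.0]
opening: 0.15
```

{"op": "carry_out", "data": {
  "moves": [
    {"dx": 0,"dy": 0.003,"dz": -0.002,"twist": 0},
    {"dx": 0,"dy": 0.007,"dz": -0.003,"twist": 0},
    {"dx": 0,"dy": 0.012,"dz": -0.0035,"twist": 0},
    {"dx": 0,"dy": 0.012,"dz": -0.0035,"twist": 0}
  ]
}}

```text
t: 27.45
eef_pos: [502.4, -86.5, 201.4]
tcp_rot: [3.141, -0.0, 1.568]
ft_force: [-0.4, -0.0, 0.8]
opening: 0.147
```

```bash
python3 - <<'E'
from h import *
go(535,-86,203)
snap('side','d15')
p,W=load('d15');P=p.astype(int)
g=(P.max(2)-P.min(2)<40)&(P.max(2)<130)&(W[...,2]>115)&(W[...,2]<200)&(W[...,1]>-190)&(W[...,1]<-120)&(W[...,0]>400)&(W[...,0]<600)
q=W[g];print(len(q))
for z in range(120,200,15):
    k=q[abs(q[:,2]-z)<7]
    if len(k)>2: print(z,len(k),np.median(k,0).round())
E
```

```text
t 27.4 pos [502.4 -86.5 201.4] yaw 1.568 j [-0.3   0.34  1.85  0.    0.94 -0.3 ] F [-0.4 -0.   0.8] open 14.0
  dx 0.0006 dy 0.0326 dz -0.0016 twist -0.1
93
120 5 [ 501. -182.  119.]
135 7 [ 500. -181.  136.]
150 6 [ 497. -181.  152.]
165 19 [ 494. -177.  167.]
180 29 [ 494. -162.  181.]
195 24 [ 495. -144.  194.]
```

{"op": "carry_out", "data": {
  "moves": [
    {"dx": 0,"dy": 0.006,"dz": -0.001,"twist": 0},
    {"dx": 0,"dy": 0.012,"dz": -0.0015,"twist": 0},
    {"dx": 0,"dy": 0.018,"dz": -0.002,"twist": 0},
    {"dx": 0,"dy": 0.024,"dz": -0.002,"twist": 0},
    {"dx": 0,"dy": 0.024,"dz": -0.002,"twist": 0}
  ]
}}

```text
t: 28.0
eef_pos: [526.6, -86.6, 203.3]
tcp_rot: [3.141, -0.0, 1.569]
ft_force: [0.0, 0.3, 0.3]
opening: 0.144
```

{"op": "carry_out", "data": {
  "moves": [
    {"dx": 0,"dy": 0.004,"dz": 0,"twist": 0},
    {"dx": 0,"dy": 0.008,"dz": 0,"twist": 0},
    {"dx": 0,"dy": 0.012,"dz": 0,"twist": 0},
    {"dx": 0,"dy": 0.012,"dz": 0,"twist": 0}
  ]
}}

```text
t: 28.4
eef_pos: [538.3, -86.6, 203.4]
tcp_rot: [3.141, -0.0, 1.568]
ft_force: [-0.4, -0.3, 0.2]
opening: 0.146
```

```bash
python3 - <<'E'
from h import *
go(535,-86,203)
snap('scene','s16'); snap('side','d16');rim('s16')
a=cv2.imread('pics/d16.png')[210:330,270:410];b=cv2.imread('pics/s16.png')[120:260,170:330]
a=cv2.resize(a,(400,343),interpolation=cv2.INTER_CUBIC);b=cv2.resize(b,(392,343),interpolation=cv2.INTER_CUBIC)
cv2.imwrite('pics/c16.png',np.hstack([a,b]))
E
```

```text
t 28.4 pos [538.3 -86.6 203.4] yaw 1.568 j [-0.28  0.39  1.77  0.    0.98 -0.28] F [-0.4 -0.3  0.2] open 13.9
  dx 0.0006 dy -0.0033 dz 0.0004 twist -0.1
[[-180.  444.  -94.  110.]
 [-165.  444. -111.  108.]
 [-120.  489. -159.   81.]
 [-105.  506. -169.  102.]
 [ -90.  522. -172.  108.]
 [ -75.  545. -170.  109.]
 [ -60.  566. -158.  109.]
 [ -45.  578. -150.  109.]
 [ -30.  596. -129.  111.]
 [ -15.  605. -110.  110.]
 [   0.  605.  -88.  110.]
 [  15.  603.  -60.  109.]
 [  30.  591.  -43.  110.]
 [  45.  584.  -29.  110.]
 [  60.  561.  -17.  109.]
 [  75.  544.    4.  137.]
 [  90.  519.   -5.  109.]
 [ 105.  500.   -9.  108.]
 [ 120.  482.  -16.  109.]
 [ 135.  466.  -28.  111.]
 [ 150.  455.  -49.  112.]
 [ 165.  447.  -64.  111.]]
```

View pics/c16.png

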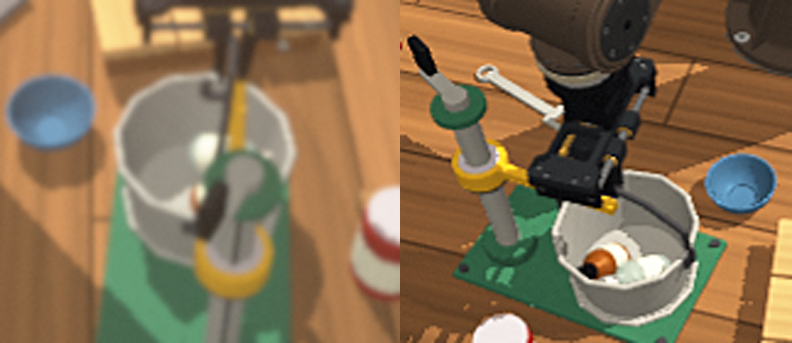

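The bail stands just beyond vertical, between the hook tip (left panel (212,90)) and the bar. I'll withdraw upward.

{"op": "carry_out", "data": {
  "moves": [
    {"dx": 0,"dy": 0,"dz": 0,"twist": 0},
    {"dx": 0,"dy": 0,"dz": 0,"twist": 0},
    {"dx": 0,"dy": 0,"dz": -0.01,"twist": 0},
    {"dx": 0,"dy": 0,"dz": -0.03,"twist": 0},
    {"dx": 0,"dy": 0,"dz": -0.06,"twist": 0}
  ],
  "grip": 0.024
}}

```text
t: 29.0
eef_pos: [537.3, -86.5, 263.8]
tcp_rot: [-3.139, -0.001, 1.568]
ft_force: [-0.4, 0.1, 0.1]
opening: 0.252
```

{"op": "carry_out", "data": {
  "moves": [
    {"dx": 0,"dy": 0,"dz": -0.05,"twist": 0},
    {"dx": 0,"dy": 0,"dz": -0.1,"twist": 0},
    {"dx": 0,"dy": -0.02,"dz": -0.15,"twist": 0},
    {"dx": 0.03,"dy": -0.05,"dz": -0.17,"twist": 0},
    {"dx": 0.03,"dy": -0.1,"dz": -0.17,"twist": 0}
  ],
  "grip": 0.05
}}

```text
t: 29.5
eef_pos: [438.0, -55.0, 436.7]
tcp_rot: [3.136, 0.001, 1.57]
ft_force: [0.1, -0.4, -0.7]
opening: 0.52
```

```bash
python3 - <<'E'
from h import *
go(505,-298,420)
snap('scene','s17'); snap('wrist','w17')
for f in('s17','w17'):
    p,W=load(f);P=p.astype(int)
    g=(P.max(2)-P.min(2)<40)&(P.max(2)<120)
    q=W[g&(W[...,2]>200)&(W[...,2]<222)&(W[...,1]>-160)&(W[...,1]<-20)&(W[...,0]>480)&(W[...,0]<580)]; print('crown',f,len(q))
    for y in range(-130,-30,15):
        k=q[abs(q[:,1]-y)<6]
        if len(k)>2: print(y,len(k),np.median(k,0).round())
    h=W[(P.max(2)<75)&(W[...,2]>300)&(W[...,2]<345)&(W[...,1]<-230)&(W[...,0]>440)&(W[...,0]<620)]; print('handle',len(h),h.min(0).round() if len(h) else '',h.max(0).round() if len(h) else '')
    t=h[h[:,2]>np.percentile(h[:,2],60)] if len(h) else h
    if len(h)>10: print(np.median(t,0).round(), cv2.minAreaRect(h[:,:2].astype(np.float32)), cv2.minAreaRect(t[:,:2].astype(np.float32)))
    c=W[(P[...,1]>P[...,0]+25)&(P[...,1]>P[...,2]+10)&(W[...,2]>270)&(W[...,2]<295)&(W[...,1]<-200)]
    if len(c): print('cap',len(c),c.min(0).round(),c.max(0).round())
b=cv2.imread('pics/s17.png')[120:260,170:330]
cv2.imwrite('pics/c17.png',cv2.resize(b,None,fx=4,fy=4,interpolation=cv2.INTER_CUBIC))
E
```

```text
t 29.5 pos [438.  -55.  436.7] yaw 1.57 j [-0.28  0.05  1.6   0.    1.49 -0.27] F [ 0.1 -0.4 -0.7] open 49.4
  dx -0.2429 dy 0.0672 dz 0.0167 twist -0.1
crown s17 98
-130 8 [ 539. -130.  205.]
-115 8 [ 541. -116.  207.]
-100 9 [ 544. -101.  210.]
-85 15 [546. -85. 210.]
-70 13 [547. -70. 206.]
-55 13 [550. -55. 204.]
-40 7 [550. -41. 203.]
handle 92 [ 492. -315.  300.] [ 511. -288.  336.]
[ 502. -299.  332.] ((501.5729064941406, -301.2227783203125), (28.06053352355957, 11.17824649810791), 63.9067268371582) ((501.41607666015625, -301.55340576171875), (26.379676818847656, 10.905143737792969), 64.44602966308594)
cap 211 [ 500. -284.  272.] [ 558. -227.  284.]
crown w17 366
-130 34 [ 532. -130.  205.]
-115 32 [ 535. -115.  208.]
-100 44 [ 539. -100.  210.]
-85 46 [542. -86. 210.]
-70 47 [543. -70. 207.]
-55 46 [545. -54. 204.]
-40 28 [546. -43. 202.]
handle 0  
cap 201 [ 496. -264.  277.] [ 511. -233.  282.]
```

View pics/c17.png

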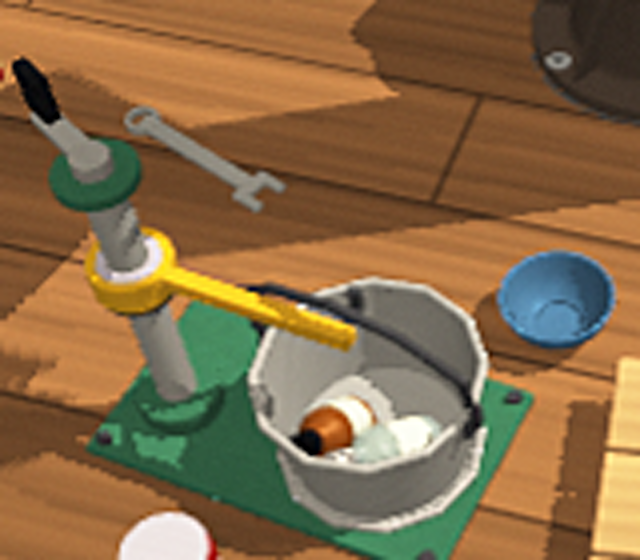

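The bail leans on the bar inside the hook's mouth (crown about (543,-86), z 210) and stays there. Next is the crank. The handle centre is about (500.5,-302) with its top at z 336, and the pillar axis is about (529.3,-256).

```bash
python3 - <<'E'
from h import *
go(500.5,-302,370,1.012)
E
```

```text
t 29.6 pos [433.7 -55.3 435.8] yaw 1.569 j [-0.28  0.04  1.61 -0.    1.49 -0.28] F [1.6 0.3 0.6] open 49.9
  dx -0.2466 dy 0.0672 dz 0.0658 twist 31.9
```

{"op": "carry_out", "data": {
  "moves": [
    {"dx": -0.045,"dy": 0.012,"dz": 0.01,"twist": 8},
    {"dx": -0.09,"dy": 0.024,"dz": 0.02,"twist": 16},
    {"dx": -0.135,"dy": 0.036,"dz": 0.03,"twist": 24},
    {"dx": -0.18,"dy": 0.048,"dz": 0.04,"twist": 32},
    {"dx": -0.22,"dy": 0.06,"dz": 0.05,"twist": 32}
  ]
}}

```text
t: 30.1
eef_pos: [497.7, -278.9, 383.3]
tcp_rot: [3.141, 0.0, 1.004]
ft_force: [0.0, 0.8, 0.0]
opening: 0.525
```

```bash
python3 - <<'E'
from h import *
go(500.5,-302,370,1.012)
snap('wrist','w18');p,W=load('w18');P=p.astype(int)
h=W[(P.max(2)<75)&(W[...,2]>300)&(W[...,2]<345)&(W[...,1]<-230)&(W[...,0]>440)&(W[...,0]<620)]; print('handle',len(h))
if len(h)>10:
    t=h[h[:,2]>328]; print(len(t),cv2.minAreaRect(t[:,:2].astype(np.float32)),np.median(t,0))
E
```

```text
t 30.1 pos [ 497.7 -278.9  383.3] yaw 1.004 j [-0.63  0.29  1.43  0.    1.42 -0.06] F [0.  0.8 0. ] open 49.9
  dx -0.0180 dy 0.0148 dz 0.0133 twist -0.4
handle 404
333 ((497.9954833984375, -302.8362121582031), (27.0904541015625, 6.836141586303711), 58.519744873046875) [ 498.58976289 -301.51841069  332.33498783]
```

{"op": "carry_out", "data": {
  "moves": [
    {"dx": -0.018,"dy": 0.0145,"dz": 0.0,"twist": 0},
    {"dx": -0.018,"dy": 0.0145,"dz": 0.01,"twist": 0},
    {"dx": -0.018,"dy": 0.0145,"dz": 0.045,"twist": 0},
    {"dx": -0.018,"dy": 0.0145,"dz": 0.076,"twist": 0},
    {"dx": -0.018,"dy": 0.0145,"dz": 0.076,"twist": 0}
  ]
}}

```text
t: 30.65
eef_pos: [499.0, -298.0, 303.9]
tcp_rot: [-3.135, -0.001, 1.01]
ft_force: [0.1, 0.1, 0.1]
opening: 0.527
```

{"op": "carry_out", "data": {
  "moves": [
    {"dx": 0,"dy": 0,"dz": 0,"twist": 0},
    {"dx": 0,"dy": 0,"dz": 0,"twist": 0},
    {"dx": 0,"dy": 0,"dz": 0,"twist": 0},
    {"dx": 0,"dy": 0,"dz": 0,"twist": 0},
    {"dx": 0,"dy": 0,"dz": 0,"twist": 0}
  ],
  "grip": 0.004
}}

```text
t: 31.15
eef_pos: [500.2, -299.5, 308.0]
tcp_rot: [3.141, -0.0, 1.01]
ft_force: [0.3, 0.3, -0.9]
opening: 0.161
```

{"op": "carry_out", "data": {
  "moves": [
    {"dx": 0,"dy": 0,"dz": 0,"twist": 0},
    {"dx": 0,"dy": 0,"dz": 0,"twist": 0},
    {"dx": 0,"dy": 0,"dz": 0,"twist": 0}
  ]
}}

```text
t: 31.45
eef_pos: [500.0, -299.4, 307.8]
tcp_rot: [3.142, 0.0, 1.01]
ft_force: [-2.6, 2.1, 6.2]
opening: 0.121
```

```bash
python3 - <<'E'
from h import *
go(500,-302,306,1.012)
E
```

```text
t 31.4 pos [ 500.  -299.4  307.8] yaw 1.01 j [-0.65  0.35  1.53 -0.    1.26 -0.09] F [-2.6  2.1  6.2] open 11.5
  dx -0.0022 dy 0.0014 dz 0.0018 twist -0.1
```

Gripped (opening 11.5 mm). I'll start turning clockwise.

{"op": "carry_out", "data": {
  "moves": [
    {"dx": 0.0005,"dy": -0.0073,"dz": 0,"twist": 8},
    {"dx": 0.002,"dy": -0.0145,"dz": 0,"twist": 16},
    {"dx": 0.0045,"dy": -0.0213,"dz": 0,"twist": 24},
    {"dx": 0.008,"dy": -0.0278,"dz": 0,"twist": 32},
    {"dx": 0.0123,"dy": -0.0337,"dz": 0,"twist": 40}
  ]
}}

```text
t: 31.95
eef_pos: [477.9, -271.4, 307.8]
tcp_rot: [3.14, -0.0, 0.306]
ft_force: [-0.6, -2.4, 4.0]
opening: 0.124
```

{"op": "carry_out", "data": {
  "moves": [
    {"dx": 0.0005,"dy": -0.0073,"dz": 0,"twist": 8},
    {"dx": 0.002,"dy": -0.0145,"dz": 0,"twist": 16},
    {"dx": 0.0045,"dy": -0.0213,"dz": 0,"twist": 24},
    {"dx": 0.008,"dy": -0.0278,"dz": 0,"twist": 32},
    {"dx": 0.0123,"dy": -0.0337,"dz": 0,"twist": 40}
  ]
}}

```text
t: 32.45
eef_pos: [479.4, -236.2, 307.8]
tcp_rot: [3.139, -0.001, -0.393]
ft_force: [-1.5, -8.7, 1.8]
opening: 0.123
```

```bash
python3 - <<'E'
from h import *
go(500,-302,306,1.012)
E
```

```text
t 32.5 pos [ 479.4 -236.2  307.8] yaw -0.393 j [-0.58  0.27  1.65 -0.    1.22  1.38] F [-1.5 -8.7  1.8] open 11.7
  dx 0.0443 dy 0.0528 dz 0.0018 twist -80.5
```

{"op": "carry_out", "data": {
  "moves": [
    {"dx": 0.0005,"dy": -0.0073,"dz": 0,"twist": 8},
    {"dx": 0.002,"dy": -0.0145,"dz": 0,"twist": 16},
    {"dx": 0.0045,"dy": -0.0213,"dz": 0,"twist": 24},
    {"dx": 0.008,"dy": -0.0278,"dz": 0,"twist": 32},
    {"dx": 0.0123,"dy": -0.0337,"dz": 0,"twist": 40}
  ]
}}

```text
t: 32.95
eef_pos: [503.2, -210.3, 307.8]
tcp_rot: [3.139, -0.003, -1.091]
ft_force: [-6.2, -12.9, 3.9]
opening: 0.124
```

{"op": "carry_out", "data": {
  "moves": [
    {"dx": 0.0005,"dy": -0.0073,"dz": 0,"twist": 8},
    {"dx": 0.002,"dy": -0.0145,"dz": 0,"twist": 16},
    {"dx": 0.0045,"dy": -0.0213,"dz": 0,"twist": 24},
    {"dx": 0.007,"dy": -0.0263,"dz": 0,"twist": 30},
    {"dx": 0.007,"dy": -0.0263,"dz": 0,"twist": 30}
  ]
}}

```text
t: 33.45
eef_pos: [528.6, -204.7, 307.8]
tcp_rot: [-3.141, 0.005, -1.602]
ft_force: [-2.8, 4.0, 7.0]
opening: 0.124
```

{"op": "carry_out", "data": {
  "moves": [
    {"dx": 0,"dy": 0,"dz": 0,"twist": 0},
    {"dx": 0,"dy": 0,"dz": 0,"twist": 0},
    {"dx": 0,"dy": 0,"dz": -0.01,"twist": 0},
    {"dx": 0,"dy": 0,"dz": -0.03,"twist": 0},
    {"dx": 0,"dy": 0,"dz": -0.045,"twist": 0}
  ],
  "grip": 0.04
}}

```text
t: 33.95
eef_pos: [528.8, -205.4, 353.9]
tcp_rot: [-3.139, 0.003, -1.604]
ft_force: [0.3, 0.7, 0.3]
opening: 0.415
```

```bash
python3 - <<'E'
from h import *
s=state(); go(s['eef_pos'][0],s['eef_pos'][1],308,s['tcp_rot'][2])
E
```

```text
t 34.0 pos [ 528.8 -205.4  353.9] yaw -1.604 j [-0.49  0.3   1.5   0.    1.35  2.68] F [0.3 0.7 0.3] open 39.4
  dx -0.0000 dy 0.0000 dz 0.0459 twist 0.0
```

{"op": "carry_out", "data": {
  "moves": [
    {"dx": 0,"dy": 0,"dz": 0,"twist": -8.5},
    {"dx": 0,"dy": 0,"dz": 0,"twist": -17},
    {"dx": 0,"dy": 0,"dz": 0,"twist": -25.5},
    {"dx": 0,"dy": 0,"dz": 0,"twist": -34},
    {"dx": 0,"dy": 0,"dz": 0,"twist": -42.5}
  ]
}}

```text
t: 34.45
eef_pos: [528.8, -205.4, 353.0]
tcp_rot: [-3.138, 0.001, -0.856]
ft_force: [-0.2, 0.1, -0.3]
opening: 0.422
```

{"op": "carry_out", "data": {
  "moves": [
    {"dx": 0,"dy": 0,"dz": 0,"twist": -8.5},
    {"dx": 0,"dy": 0,"dz": 0,"twist": -17},
    {"dx": 0,"dy": 0,"dz": 0,"twist": -25.5},
    {"dx": 0,"dy": 0,"dz": 0,"twist": -34},
    {"dx": 0,"dy": 0,"dz": 0,"twist": -42.5}
  ]
}}

```text
t: 34.95
eef_pos: [528.8, -205.3, 353.0]
tcp_rot: [-3.138, -0.002, -0.114]
ft_force: [0.0, 0.5, -0.9]
opening: 0.417
```

{"op": "carry_out", "data": {
  "moves": [
    {"dx": 0,"dy": 0,"dz": 0,"twist": -8.5},
    {"dx": 0,"dy": 0,"dz": 0,"twist": -17},
    {"dx": 0,"dy": 0,"dz": 0,"twist": -25.5},
    {"dx": 0,"dy": 0,"dz": 0,"twist": -34},
    {"dx": 0,"dy": 0,"dz": 0,"twist": -42.5}
  ]
}}

```text
t: 35.45
eef_pos: [528.8, -205.4, 353.0]
tcp_rot: [-3.141, -0.004, 0.628]
ft_force: [0.3, -0.1, 0.2]
opening: 0.419
```

{"op": "carry_out", "data": {
  "moves": [
    {"dx": 0,"dy": 0,"dz": 0,"twist": -8.5},
    {"dx": 0,"dy": 0,"dz": 0,"twist": -17},
    {"dx": 0,"dy": 0,"dz": 0,"twist": -25.5},
    {"dx": 0,"dy": 0,"dz": 0,"twist": -34},
    {"dx": 0,"dy": 0,"dz": 0,"twist": -42.5}
  ]
}}

```text
t: 35.95
eef_pos: [528.8, -205.4, 353.0]
tcp_rot: [3.14, -0.003, 1.37]
ft_force: [0.1, 0.0, -0.7]
opening: 0.42
```

{"op": "carry_out", "data": {
  "moves": [
    {"dx": 0,"dy": 0,"dz": 0,"twist": -8},
    {"dx": 0,"dy": 0,"dz": 0,"twist": -10},
    {"dx": 0,"dy": 0,"dz": 0,"twist": -10}
  ]
}}

```text
t: 36.25
eef_pos: [528.8, -205.4, 353.0]
tcp_rot: [3.139, -0.003, 1.538]
ft_force: [0.0, 0.6, 0.2]
opening: 0.421
```

```bash
python3 - <<'E'
from h import *
go(528.8,-205.4,308,1.5376)
snap('scene','s19');p,W=load('s19');P=p.astype(int)
h=W[(P.max(2)<75)&(W[...,2]>300)&(W[...,2]<337)&(W[...,1]<-180)&(W[...,1]>-330)&(W[...,0]>440)&(W[...,0]<620)]; print('handle',len(h),h.min(0),h.max(0))
E
```

```text
t 36.2 pos [ 528.8 -205.4  353. ] yaw 1.538 j [-0.49  0.3   1.5   0.    1.35 -0.46] F [0.  0.6 0.2] open 40.0
  dx -0.0000 dy 0.0000 dz 0.0450 twist 0.0
handle 119 [ 525.65314156 -212.06430048  300.52994995] [ 538.0331277  -186.74774164  336.11940115]
```

{"op": "carry_out", "data": {
  "moves": [
    {"dx": 0,"dy": 0,"dz": 0.03,"twist": 0},
    {"dx": 0,"dy": 0,"dz": 0.045,"twist": 0},
    {"dx": 0,"dy": 0,"dz": 0.045,"twist": 0}
  ]
}}

```text
t: 36.6
eef_pos: [528.2, -204.8, 305.8]
tcp_rot: [-3.14, -0.005, 1.537]
ft_force: [-0.3, -0.7, -0.1]
opening: 0.42
```

{"op": "carry_out", "data": {
  "moves": [
    {"dx": 0,"dy": 0,"dz": 0,"twist": 0},
    {"dx": 0,"dy": 0,"dz": 0,"twist": 0},
    {"dx": 0,"dy": 0,"dz": 0,"twist": 0},
    {"dx": 0,"dy": 0,"dz": 0,"twist": 0},
    {"dx": 0,"dy": 0,"dz": 0,"twist": 0}
  ],
  "grip": 0.004
}}

```text
t: 37.1
eef_pos: [528.6, -205.2, 307.9]
tcp_rot: [3.14, -0.003, 1.538]
ft_force: [-2.3, 0.3, 3.0]
opening: 0.124
```

{"op": "carry_out", "data": {
  "moves": [
    {"dx": 0,"dy": 0,"dz": 0,"twist": 0},
    {"dx": 0,"dy": 0,"dz": 0,"twist": 0}
  ]
}}

```text
t: 37.3
eef_pos: [528.6, -205.1, 307.9]
tcp_rot: [3.14, -0.003, 1.538]
ft_force: [-2.8, -0.1, 5.0]
opening: 0.125
```

{"op": "carry_out", "data": {
  "moves": [
    {"dx": -0.0005,"dy": 0.0072,"dz": 0,"twist": 8},
    {"dx": -0.002,"dy": 0.0143,"dz": 0,"twist": 16},
    {"dx": -0.0045,"dy": 0.0211,"dz": 0,"twist": 24},
    {"dx": -0.0079,"dy": 0.0276,"dz": 0,"twist": 32},
    {"dx": -0.0122,"dy": 0.0334,"dz": 0,"twist": 40}
  ]
}}

```text
t: 37.8
eef_pos: [560.8, -218.4, 307.9]
tcp_rot: [-3.139, -0.002, 0.834]
ft_force: [-11.8, 1.3, 7.6]
opening: 0.121
```

{"op": "carry_out", "data": {
  "moves": [
    {"dx": -0.0005,"dy": 0.0072,"dz": 0,"twist": 8},
    {"dx": -0.002,"dy": 0.0143,"dz": 0,"twist": 16},
    {"dx": -0.0045,"dy": 0.0211,"dz": 0,"twist": 24},
    {"dx": -0.0079,"dy": 0.0276,"dz": 0,"twist": 32},
    {"dx": -0.0122,"dy": 0.0334,"dz": 0,"twist": 40}
  ]
}}

```text
t: 38.3
eef_pos: [576.8, -249.2, 307.9]
tcp_rot: [-3.136, 0.001, 0.136]
ft_force: [-15.7, 7.6, 10.7]
opening: 0.125
```

```bash
python3 - <<'E'
from h import *
go(528.8,-205.4,308,1.5376)
snap('scene','s20');p,W=load('s20');P=p.astype(int)
rim('s20')
g=(P.max(2)-P.min(2)<40)&(P.max(2)<120)
q=W[g&(W[...,2]>195)&(W[...,2]<260)&(W[...,1]>-150)&(W[...,1]<-20)&(W[...,0]>480)&(W[...,0]<580)]; print('crown',len(q))
for y in range(-130,-30,15):
    k=q[abs(q[:,1]-y)<6]
    if len(k)>2: print(y,len(k),np.median(k,0).round())
E
```

```text
t 38.3 pos [ 576.8 -249.2  307.9] yaw 0.136 j [-0.51  0.42  1.42  0.    1.3   0.92] F [-15.7   7.6  10.7] open 11.8
  dx -0.0416 dy -0.0499 dz -0.0001 twist -80.3
[[-180.  441.  -92.  107.]
 [-165.  443. -107.  110.]
 [-150.  450. -127.  110.]
 [-120.  486. -158.   96.]
 [-105.  499. -168.  107.]
 [ -90.  523. -172.  109.]
 [ -75.  542. -170.  108.]
 [ -60.  563. -160.  108.]
 [ -45.  588. -146.  109.]
 [ -30.  594. -132.  110.]
 [ -15.  606. -107.  110.]
 [   0.  606.  -89.  110.]
 [  15.  606.  -65.  110.]
 [  30.  596.  -50.  109.]
 [  45.  583.  -29.  110.]
 [  60.  563.  -16.  109.]
 [  75.  543.    4.  140.]
 [  90.  524.   -3.  112.]
 [ 105.  501.   -8.  109.]
 [ 120.  477.  -20.  110.]
 [ 135.  465.  -29.  109.]
 [ 150.  452.  -47.  109.]
 [ 165.  444.  -67.  110.]]
crown 124
-130 6 [ 531. -130.  208.]
-115 8 [ 531. -116.  208.]
-100 9 [ 536. -101.  211.]
-85 34 [522. -86. 212.]
-70 13 [541. -71. 210.]
-55 12 [543. -55. 207.]
-40 12 [545. -39. 203.]
```

The rod sits in the mouth between the hook tip (x≈522) and the bar. I'll keep winding.

{"op": "carry_out", "data": {
  "moves": [
    {"dx": -0.0005,"dy": 0.0072,"dz": 0,"twist": 8},
    {"dx": -0.002,"dy": 0.0143,"dz": 0,"twist": 16},
    {"dx": -0.0045,"dy": 0.0211,"dz": 0,"twist": 24},
    {"dx": -0.0079,"dy": 0.0276,"dz": 0,"twist": 32},
    {"dx": -0.0122,"dy": 0.0334,"dz": 0,"twist": 40}
  ]
}}

```text
t: 38.85
eef_pos: [569.6, -282.8, 307.9]
tcp_rot: [-3.137, 0.005, -0.561]
ft_force: [-13.0, 14.2, 9.8]
opening: 0.126
```

```bash
python3 - <<'E'
from h import *
go(528.8,-205.4,308,1.5376)
snap('scene','s21');rim('s21');snap('side','d21')
a=cv2.imread('pics/d21.png')[210:330,270:410];b=cv2.imread('pics/s21.png')[120:260,170:330]
a=cv2.resize(a,(400,343),interpolation=cv2.INTER_CUBIC);b=cv2.resize(b,(392,343),interpolation=cv2.INTER_CUBIC)
cv2.imwrite('pics/c21.png',np.hstack([a,b]))
E
```

```text
t 38.9 pos [ 569.6 -282.8  307.9] yaw -0.561 j [-0.57  0.44  1.4   0.01  1.31  1.56] F [-13.   14.2   9.8] open 12.0
  dx -0.0757 dy -0.0438 dz -0.0001 twist -120.2
[[-180.  443.  -94.  114.]
 [-165.  443. -113.  113.]
 [-150.  454. -127.  114.]
 [-135.  473. -146.   79.]
 [-120.  487. -158.  102.]
 [-105.  499. -168.  109.]
 [ -90.  521. -173.  108.]
 [ -75.  543. -170.  109.]
 [ -60.  563. -163.  110.]
 [ -45.  582. -148.  110.]
 [ -30.  596. -132.  109.]
 [ -15.  605. -115.  110.]
 [   0.  607.  -85.  109.]
 [  15.  605.  -62.  109.]
 [  30.  596.  -47.  110.]
 [  45.  582.  -24.  109.]
 [  60.  561.  -15.  111.]
 [  75.  544.    3.  147.]
 [  90.  514.   -3.  114.]
 [ 105.  502.   -6.  113.]
 [ 120.  487.  -15.  113.]
 [ 135.  469.  -29.  112.]
 [ 150.  455.  -50.  113.]
 [ 165.  445.  -66.  113.]]
```

The pail is beginning to lift. I'll finish this grasp and regrip.

{"op": "carry_out", "data": {
  "moves": [
    {"dx": -0.0005,"dy": 0.0072,"dz": 0,"twist": 8},
    {"dx": -0.002,"dy": 0.0143,"dz": 0,"twist": 16},
    {"dx": -0.0045,"dy": 0.0211,"dz": 0,"twist": 24},
    {"dx": -0.0079,"dy": 0.0276,"dz": 0,"twist": 32},
    {"dx": -0.0122,"dy": 0.0334,"dz": 0,"twist": 40}
  ]
}}

```text
t: 39.45
eef_pos: [542.5, -304.2, 307.9]
tcp_rot: [-3.138, 0.007, -1.259]
ft_force: [-4.4, 17.0, 10.9]
opening: 0.125
```

{"op": "carry_out", "data": {
  "moves": [
    {"dx": -0.0003,"dy": 0.0054,"dz": 0,"twist": 6},
    {"dx": -0.0008,"dy": 0.009,"dz": 0,"twist": 10},
    {"dx": -0.0008,"dy": 0.009,"dz": 0,"twist": 10}
  ]
}}

```text
t: 39.75
eef_pos: [533.7, -306.3, 307.8]
tcp_rot: [-3.14, 0.007, -1.43]
ft_force: [-5.2, 14.4, 10.3]
opening: 0.122
```

{"op": "carry_out", "data": {
  "moves": [
    {"dx": 0,"dy": 0,"dz": 0,"twist": 0},
    {"dx": 0,"dy": 0,"dz": 0,"twist": 0},
    {"dx": 0,"dy": 0,"dz": -0.01,"twist": 0},
    {"dx": 0,"dy": 0,"dz": -0.03,"twist": 0},
    {"dx": 0,"dy": 0,"dz": -0.045,"twist": 0}
  ],
  "grip": 0.04
}}

```text
t: 40.25
eef_pos: [534.4, -309.0, 353.5]
tcp_rot: [-3.139, 0.002, -1.429]
ft_force: [1.1, 0.1, -0.7]
opening: 0.412
```

{"op": "carry_out", "data": {
  "moves": [
    {"dx": 0,"dy": 0,"dz": 0,"twist": -8.5},
    {"dx": 0,"dy": 0,"dz": 0,"twist": -17},
    {"dx": 0,"dy": 0,"dz": 0,"twist": -25.5},
    {"dx": 0,"dy": 0,"dz": 0,"twist": -34},
    {"dx": 0,"dy": 0,"dz": 0,"twist": -42.5}
  ]
}}

```text
t: 40.75
eef_pos: [534.3, -309.0, 352.6]
tcp_rot: [-3.138, 0.0, -0.681]
ft_force: [0.1, 1.0, 0.1]
opening: 0.42
```

{"op": "carry_out", "data": {
  "moves": [
    {"dx": 0,"dy": 0,"dz": 0,"twist": -8.5},
    {"dx": 0,"dy": 0,"dz": 0,"twist": -17},
    {"dx": 0,"dy": 0,"dz": 0,"twist": -25.5},
    {"dx": 0,"dy": 0,"dz": 0,"twist": -34},
    {"dx": 0,"dy": 0,"dz": 0,"twist": -42.5}
  ]
}}

```text
t: 41.25
eef_pos: [534.3, -309.0, 352.6]
tcp_rot: [-3.139, -0.002, 0.061]
ft_force: [-0.8, -0.2, -0.7]
opening: 0.42
```

{"op": "carry_out", "data": {
  "moves": [
    {"dx": 0,"dy": 0,"dz": 0,"twist": -8.5},
    {"dx": 0,"dy": 0,"dz": 0,"twist": -17},
    {"dx": 0,"dy": 0,"dz": 0,"twist": -25.5},
    {"dx": 0,"dy": 0,"dz": 0,"twist": -34},
    {"dx": 0,"dy": 0,"dz": 0,"twist": -42.5}
  ]
}}

```text
t: 41.75
eef_pos: [534.3, -309.0, 352.6]
tcp_rot: [-3.141, -0.004, 0.802]
ft_force: [0.0, 0.0, 0.7]
opening: 0.421
```

{"op": "carry_out", "data": {
  "moves": [
    {"dx": 0,"dy": 0,"dz": 0,"twist": -8.5},
    {"dx": 0,"dy": 0,"dz": 0,"twist": -17},
    {"dx": 0,"dy": 0,"dz": 0,"twist": -25.5},
    {"dx": 0,"dy": 0,"dz": 0,"twist": -34},
    {"dx": 0,"dy": 0,"dz": 0,"twist": -42.5}
  ]
}}

```text
t: 42.25
eef_pos: [534.3, -309.0, 352.6]
tcp_rot: [3.139, -0.003, 1.544]
ft_force: [-1.1, -0.7, -0.5]
opening: 0.418
```

{"op": "carry_out", "data": {
  "moves": [
    {"dx": 0,"dy": 0,"dz": 0,"twist": -8},
    {"dx": 0,"dy": 0,"dz": 0,"twist": -10},
    {"dx": 0,"dy": 0,"dz": 0,"twist": -10}
  ]
}}

```text
t: 42.55
eef_pos: [534.3, -308.9, 352.6]
tcp_rot: [3.139, -0.003, 1.713]
ft_force: [-0.0, 0.0, -0.1]
opening: 0.422
```

```bash
python3 - <<'E'
from h import *
go(528.8,-205.4,308,1.5376)
snap('scene','s22');p,W=load('s22');P=p.astype(int)
h=W[(P.max(2)<75)&(W[...,2]>300)&(W[...,2]<337)&(W[...,1]<-180)&(W[...,1]>-330)&(W[...,0]>440)&(W[...,0]<620)]; print('handle',len(h),h.min(0),h.max(0)); rim('s22')
E
```

```text
t 42.5 pos [ 534.3 -308.9  352.6] yaw 1.713 j [-0.63  0.38  1.37  0.    1.39 -0.78] F [-0.   0.  -0.1] open 40.1
  dx 0.1033 dy 0.0092 dz 0.0446 twist 10.0
handle 123 [ 530.22530587 -322.61627191  300.05965549] [ 543.76778657 -294.7417017   335.52404276]
[[-180.  451.  -93.  124.]
 [-165.  450. -108.  123.]
 [-135.  475. -144.   86.]
 [-120.  488. -156.  108.]
 [-105.  501. -167.  114.]
 [ -90.  523. -174.  112.]
 [ -75.  544. -172.  112.]
 [ -60.  568. -165.  109.]
 [ -45.  590. -150.  107.]
 [ -30.  604. -131.  108.]
 [ -15.  615. -106.  108.]
 [   0.  614.  -91.  109.]
 [  15.  609.  -63.  108.]
 [  30.  599.  -43.  110.]
 [  45.  582.  -23.  111.]
 [  60.  562.  -13.  113.]
 [  75.  550.    4.  128.]
 [  90.  516.   -7.  118.]
 [ 105.  502.  -12.  121.]
 [ 120.  486.  -21.  123.]
 [ 135.  467.  -35.  122.]
 [ 150.  463.  -46.  123.]
 [ 165.  453.  -65.  123.]]
```

{"op": "carry_out", "data": {
  "moves": [
    {"dx": 0,"dy": 0.002,"dz": 0.03,"twist": 0},
    {"dx": 0,"dy": 0.002,"dz": 0.045,"twist": 0},
    {"dx": 0,"dy": 0.002,"dz": 0.045,"twist": 0}
  ]
}}

```text
t: 42.9
eef_pos: [535.8, -308.0, 305.3]
tcp_rot: [-3.141, -0.005, 1.711]
ft_force: [0.2, -0.3, -0.2]
opening: 0.417
```

{"op": "carry_out", "data": {
  "moves": [
    {"dx": 0,"dy": 0,"dz": 0,"twist": 0},
    {"dx": 0,"dy": 0,"dz": 0,"twist": 0},
    {"dx": 0,"dy": 0,"dz": 0,"twist": 0},
    {"dx": 0,"dy": 0,"dz": 0,"twist": 0},
    {"dx": 0,"dy": 0,"dz": 0,"twist": 0}
  ],
  "grip": 0.004
}}

```text
t: 43.4
eef_pos: [536.0, -308.6, 307.8]
tcp_rot: [3.14, -0.002, 1.713]
ft_force: [-3.0, -1.6, 5.4]
opening: 0.127
```

{"op": "carry_out", "data": {
  "moves": [
    {"dx": 0,"dy": 0,"dz": 0,"twist": 0},
    {"dx": 0,"dy": 0,"dz": 0,"twist": 0}
  ]
}}

```text
t: 43.6
eef_pos: [536.0, -308.5, 307.8]
tcp_rot: [3.139, -0.002, 1.713]
ft_force: [-3.8, -0.8, 6.7]
opening: 0.134
```

{"op": "carry_out", "data": {
  "moves": [
    {"dx": 0.0005,"dy": -0.0072,"dz": 0,"twist": 8},
    {"dx": 0.002,"dy": -0.0143,"dz": 0,"twist": 16},
    {"dx": 0.0045,"dy": -0.0211,"dz": 0,"twist": 24},
    {"dx": 0.0079,"dy": -0.0276,"dz": 0,"twist": 32},
    {"dx": 0.0122,"dy": -0.0334,"dz": 0,"twist": 40}
  ]
}}

```text
t: 44.1
eef_pos: [500.2, -302.4, 307.8]
tcp_rot: [3.141, -0.0, 1.009]
ft_force: [-10.7, -8.4, 7.3]
opening: 0.132
```

{"op": "carry_out", "data": {
  "moves": [
    {"dx": 0.0005,"dy": -0.0072,"dz": 0,"twist": 8},
    {"dx": 0.002,"dy": -0.0143,"dz": 0,"twist": 16},
    {"dx": 0.0045,"dy": -0.0211,"dz": 0,"twist": 24},
    {"dx": 0.0079,"dy": -0.0276,"dz": 0,"twist": 32},
    {"dx": 0.0122,"dy": -0.0334,"dz": 0,"twist": 40}
  ]
}}

```text
t: 44.6
eef_pos: [476.2, -273.9, 307.7]
tcp_rot: [-3.139, 0.004, 0.311]
ft_force: [-23.0, -6.0, 11.0]
opening: 0.126
```

{"op": "carry_out", "data": {
  "moves": [
    {"dx": 0.0005,"dy": -0.0072,"dz": 0,"twist": 8},
    {"dx": 0.002,"dy": -0.0143,"dz": 0,"twist": 16},
    {"dx": 0.0045,"dy": -0.0211,"dz": 0,"twist": 24},
    {"dx": 0.0079,"dy": -0.0276,"dz": 0,"twist": 32},
    {"dx": 0.0122,"dy": -0.0334,"dz": 0,"twist": 40}
  ]
}}

```text
t: 45.1
eef_pos: [477.5, -236.0, 307.7]
tcp_rot: [-3.138, 0.007, -0.387]
ft_force: [-22.3, 6.3, 12.1]
opening: 0.124
```

{"op": "carry_out", "data": {
  "moves": [
    {"dx": 0.0005,"dy": -0.0072,"dz": 0,"twist": 8},
    {"dx": 0.002,"dy": -0.0143,"dz": 0,"twist": 16},
    {"dx": 0.0045,"dy": -0.0211,"dz": 0,"twist": 24},
    {"dx": 0.0079,"dy": -0.0276,"dz": 0,"twist": 32},
    {"dx": 0.0122,"dy": -0.0334,"dz": 0,"twist": 40}
  ]
}}

```text
t: 45.6
eef_pos: [502.1, -209.0, 307.6]
tcp_rot: [3.141, 0.008, -1.086]
ft_force: [-16.6, 7.6, 9.2]
opening: 0.127
```

{"op": "carry_out", "data": {
  "moves": [
    {"dx": 0.0005,"dy": -0.0072,"dz": 0,"twist": 8},
    {"dx": 0.002,"dy": -0.0143,"dz": 0,"twist": 16},
    {"dx": 0.0031,"dy": -0.0178,"dz": 0,"twist": 20},
    {"dx": 0.0031,"dy": -0.0178,"dz": 0,"twist": 20}
  ]
}}

```text
t: 46.0
eef_pos: [520.2, -203.4, 307.6]
tcp_rot: [3.14, 0.007, -1.432]
ft_force: [-12.3, 9.1, 9.0]
opening: 0.121
```

```bash
python3 - <<'E'
from h import *
go(528.8,-205.4,308,1.5376)
snap('scene','s23');rim('s23')
E
```

```text
t 46.0 pos [ 520.2 -203.4  307.6] yaw -1.432 j [-0.49  0.31  1.59  0.01  1.24  2.51] F [-12.3   9.1   9. ] open 11.5
  dx 0.0032 dy -0.0083 dz -0.0004 twist -170.1
[[-165.  456. -108.  144.]
 [-135.  476. -139.  105.]
 [-120.  488. -153.  126.]
 [-105.  502. -164.  132.]
 [ -90.  522. -172.  130.]
 [ -75.  544. -173.  127.]
 [ -60.  569. -167.  124.]
 [ -45.  589. -155.  123.]
 [ -30.  607. -138.  123.]
 [ -15.  616. -115.  120.]
 [   0.  619.  -89.  121.]
 [  15.  614.  -58.  122.]
 [  30.  599.  -37.  125.]
 [  45.  588.  -23.  127.]
 [  60.  563.  -11.  132.]
 [  75.  550.   -8.  131.]
 [  90.  516.  -10.  138.]
 [ 105.  504.  -13.  142.]
 [ 120.  485.  -28.  144.]
 [ 135.  472.  -36.  144.]
 [ 165.  457.  -70.  143.]]
```

The pail hangs freely with a slight tilt of about 0.14 rad. Next regrip.

{"op": "carry_out", "data": {
  "moves": [
    {"dx": 0,"dy": 0,"dz": 0,"twist": 0},
    {"dx": 0,"dy": 0,"dz": 0,"twist": 0},
    {"dx": 0,"dy": 0,"dz": -0.01,"twist": 0},
    {"dx": 0,"dy": 0,"dz": -0.03,"twist": 0},
    {"dx": 0,"dy": 0,"dz": -0.045,"twist": 0}
  ],
  "grip": 0.04
}}

```text
t: 46.55
eef_pos: [521.9, -205.6, 353.9]
tcp_rot: [-3.138, 0.002, -1.429]
ft_force: [-0.1, 0.5, -0.2]
opening: 0.414
```

{"op": "carry_out", "data": {
  "moves": [
    {"dx": 0,"dy": 0,"dz": 0,"twist": -8.5},
    {"dx": 0,"dy": 0,"dz": 0,"twist": -17},
    {"dx": 0,"dy": 0,"dz": 0,"twist": -25.5},
    {"dx": 0,"dy": 0,"dz": 0,"twist": -34},
    {"dx": 0,"dy": 0,"dz": 0,"twist": -42.5}
  ]
}}

```text
t: 47.05
eef_pos: [521.8, -205.6, 353.1]
tcp_rot: [-3.138, -0.0, -0.681]
ft_force: [0.1, -0.4, -0.6]
opening: 0.418
```

{"op": "carry_out", "data": {
  "moves": [
    {"dx": 0,"dy": 0,"dz": 0,"twist": -8.5},
    {"dx": 0,"dy": 0,"dz": 0,"twist": -17},
    {"dx": 0,"dy": 0,"dz": 0,"twist": -25.5},
    {"dx": 0,"dy": 0,"dz": 0,"twist": -34},
    {"dx": 0,"dy": 0,"dz": 0,"twist": -42.5}
  ]
}}

```text
t: 47.55
eef_pos: [521.8, -205.5, 353.0]
tcp_rot: [-3.139, -0.003, 0.061]
ft_force: [0.3, -0.0, -0.7]
opening: 0.42
```

{"op": "carry_out", "data": {
  "moves": [
    {"dx": 0,"dy": 0,"dz": 0,"twist": -8.5},
    {"dx": 0,"dy": 0,"dz": 0,"twist": -17},
    {"dx": 0,"dy": 0,"dz": 0,"twist": -25.5},
    {"dx": 0,"dy": 0,"dz": 0,"twist": -34},
    {"dx": 0,"dy": 0,"dz": 0,"twist": -42.5}
  ]
}}

```text
t: 48.05
eef_pos: [521.8, -205.5, 353.0]
tcp_rot: [-3.141, -0.004, 0.802]
ft_force: [0.5, -0.0, 1.2]
opening: 0.419
```

{"op": "carry_out", "data": {
  "moves": [
    {"dx": 0,"dy": 0,"dz": 0,"twist": -8.5},
    {"dx": 0,"dy": 0,"dz": 0,"twist": -17},
    {"dx": 0,"dy": 0,"dz": 0,"twist": -25.5},
    {"dx": 0,"dy": 0,"dz": 0,"twist": -34},
    {"dx": 0,"dy": 0,"dz": 0,"twist": -42.5}
  ]
}}

```text
t: 48.55
eef_pos: [521.8, -205.6, 353.1]
tcp_rot: [3.139, -0.003, 1.544]
ft_force: [-0.7, 0.3, 0.1]
opening: 0.421
```

{"op": "carry_out", "data": {
  "moves": [
    {"dx": 0,"dy": 0,"dz": 0,"twist": -8},
    {"dx": 0,"dy": 0,"dz": 0,"twist": -10},
    {"dx": 0,"dy": 0,"dz": 0,"twist": -10}
  ]
}}

```text
t: 48.85
eef_pos: [521.8, -205.5, 353.0]
tcp_rot: [3.139, -0.003, 1.713]
ft_force: [0.2, 0.1, -0.6]
opening: 0.418
```

```bash
python3 - <<'E'
from h import *
go(528.8,-205.4,308,1.713)
snap('scene','s24');p,W=load('s24');P=p.astype(int)
h=W[(P.max(2)<75)&(W[...,2]>310)&(W[...,2]<337)&(W[...,1]<-180)&(W[...,1]>-330)&(W[...,0]>440)&(W[...,0]<620)]; print('handle',len(h),h.min(0),h.max(0),cv2.minAreaRect(h[:,:2].astype(np.float32)))
E
```

```text
t 48.9 pos [ 521.8 -205.5  353. ] yaw 1.713 j [-0.49  0.29  1.51  0.    1.34 -0.64] F [ 0.2  0.1 -0.6] open 39.7
  dx -0.0008 dy 0.0069 dz 0.0450 twist -0.0
handle 89 [ 514.85660975 -212.39912288  310.37551798] [ 529.73697405 -187.05730062  336.40735897] ((523.6005859375, -199.91612243652344), (12.7571382522583, 26.010055541992188), 12.831609725952148)
```

{"op": "carry_out", "data": {
  "moves": [
    {"dx": 0,"dy": 0.001,"dz": 0.03,"twist": 0},
    {"dx": 0,"dy": 0.001,"dz": 0.045,"twist": 0},
    {"dx": 0,"dy": 0.001,"dz": 0.045,"twist": 0}
  ]
}}

```text
t: 49.2
eef_pos: [522.2, -204.9, 305.8]
tcp_rot: [-3.141, -0.005, 1.711]
ft_force: [-0.1, -0.4, 0.3]
opening: 0.421
```

{"op": "carry_out", "data": {
  "moves": [
    {"dx": 0,"dy": 0,"dz": 0,"twist": 0},
    {"dx": 0,"dy": 0,"dz": 0,"twist": 0},
    {"dx": 0,"dy": 0,"dz": 0,"twist": 0},
    {"dx": 0,"dy": 0,"dz": 0,"twist": 0},
    {"dx": 0,"dy": 0,"dz": 0,"twist": 0}
  ],
  "grip": 0.004
}}

```text
t: 49.7
eef_pos: [522.0, -205.2, 308.1]
tcp_rot: [3.14, -0.003, 1.712]
ft_force: [-5.1, -0.2, 4.3]
opening: 0.128
```

{"op": "carry_out", "data": {
  "moves": [
    {"dx": 0,"dy": 0,"dz": 0,"twist": 0},
    {"dx": 0,"dy": 0,"dz": 0,"twist": 0}
  ]
}}

```text
t: 49.9
eef_pos: [522.0, -205.2, 308.1]
tcp_rot: [3.14, -0.003, 1.712]
ft_force: [-5.5, 0.2, 4.3]
opening: 0.129
```

{"op": "carry_out", "data": {
  "moves": [
    {"dx": -0.0005,"dy": 0.0072,"dz": 0,"twist": 8},
    {"dx": -0.002,"dy": 0.0143,"dz": 0,"twist": 16},
    {"dx": -0.0045,"dy": 0.0211,"dz": 0,"twist": 24},
    {"dx": -0.0079,"dy": 0.0276,"dz": 0,"twist": 32},
    {"dx": -0.0122,"dy": 0.0334,"dz": 0,"twist": 40}
  ]
}}

```text
t: 50.4
eef_pos: [555.1, -213.6, 308.1]
tcp_rot: [-3.138, 0.001, 1.008]
ft_force: [-20.4, -7.3, 7.8]
opening: 0.128
```

{"op": "carry_out", "data": {
  "moves": [
    {"dx": -0.0005,"dy": 0.0072,"dz": 0,"twist": 8},
    {"dx": -0.002,"dy": 0.0143,"dz": 0,"twist": 16},
    {"dx": -0.0045,"dy": 0.0211,"dz": 0,"twist": 24},
    {"dx": -0.0079,"dy": 0.0276,"dz": 0,"twist": 32},
    {"dx": -0.0122,"dy": 0.0334,"dz": 0,"twist": 40}
  ]
}}

```text
t: 50.9
eef_pos: [575.7, -240.4, 308.0]
tcp_rot: [-3.135, 0.005, 0.31]
ft_force: [-25.7, 3.1, 10.4]
opening: 0.124
```

{"op": "carry_out", "data": {
  "moves": [
    {"dx": -0.0005,"dy": 0.0072,"dz": 0,"twist": 8},
    {"dx": -0.002,"dy": 0.0143,"dz": 0,"twist": 16},
    {"dx": -0.0045,"dy": 0.0211,"dz": 0,"twist": 24},
    {"dx": -0.0079,"dy": 0.0276,"dz": 0,"twist": 32},
    {"dx": -0.0122,"dy": 0.0334,"dz": 0,"twist": 40}
  ]
}}

```text
t: 51.4
eef_pos: [574.9, -275.0, 307.9]
tcp_rot: [-3.138, 0.008, -0.387]
ft_force: [-24.1, 8.8, 10.9]
opening: 0.121
```

{"op": "carry_out", "data": {
  "moves": [
    {"dx": -0.0005,"dy": 0.0072,"dz": 0,"twist": 8},
    {"dx": -0.002,"dy": 0.0143,"dz": 0,"twist": 16},
    {"dx": -0.0045,"dy": 0.0211,"dz": 0,"twist": 24},
    {"dx": -0.0079,"dy": 0.0276,"dz": 0,"twist": 32},
    {"dx": -0.0122,"dy": 0.0334,"dz": 0,"twist": 40}
  ]
}}

```text
t: 51.9
eef_pos: [552.5, -300.9, 307.9]
tcp_rot: [-3.14, 0.007, -1.084]
ft_force: [-12.2, 10.9, 8.5]
opening: 0.128
```

{"op": "carry_out", "data": {
  "moves": [
    {"dx": -0.0005,"dy": 0.0072,"dz": 0,"twist": 8},
    {"dx": -0.002,"dy": 0.0143,"dz": 0,"twist": 16},
    {"dx": -0.0031,"dy": 0.0178,"dz": 0,"twist": 20},
    {"dx": -0.0031,"dy": 0.0178,"dz": 0,"twist": 20}
  ]
}}

```text
t: 52.3
eef_pos: [535.5, -307.0, 307.9]
tcp_rot: [3.141, 0.005, -1.431]
ft_force: [-11.5, 6.9, 6.9]
opening: 0.124
```

{"op": "carry_out", "data": {
  "moves": [
    {"dx": 0,"dy": 0,"dz": 0,"twist": 0},
    {"dx": 0,"dy": 0,"dz": 0,"twist": 0},
    {"dx": 0,"dy": 0,"dz": -0.01,"twist": 0},
    {"dx": 0,"dy": 0,"dz": -0.03,"twist": 0},
    {"dx": 0,"dy": 0,"dz": -0.045,"twist": 0}
  ],
  "grip": 0.04
}}

```text
t: 52.8
eef_pos: [537.5, -308.4, 353.7]
tcp_rot: [-3.139, 0.002, -1.429]
ft_force: [0.5, -0.1, 0.5]
opening: 0.409
```

```bash
python3 - <<'E'
from h import *
go(528.8,-205.4,308,1.713)
snap('scene','s25');rim('s25')
E
```

```text
t 52.8 pos [ 537.5 -308.4  353.7] yaw -1.429 j [-0.63  0.38  1.37  0.    1.39  2.37] F [ 0.5 -0.1  0.5] open 38.8
  dx -0.1032 dy -0.0060 dz 0.0457 twist 180.0
[[-135.  475. -142.  118.]
 [-120.  488. -152.  142.]
 [-105.  502. -163.  144.]
 [ -90.  524. -172.  144.]
 [ -75.  544. -172.  144.]
 [ -60.  570. -166.  140.]
 [ -45.  588. -155.  143.]
 [ -30.  604. -138.  139.]
 [ -15.  617. -116.  139.]
 [   0.  619.  -85.  139.]
 [  15.  616.  -62.  141.]
 [  30.  600.  -37.  143.]
 [  45.  584.  -21.  147.]
 [  60.  563.  -11.  149.]]
```

One more grasp for the last ~130° (stop at 819°).

{"op": "carry_out", "data": {
  "moves": [
    {"dx": 0,"dy": 0,"dz": 0,"twist": -8.5},
    {"dx": 0,"dy": 0,"dz": 0,"twist": -17},
    {"dx": 0,"dy": 0,"dz": 0,"twist": -25.5},
    {"dx": 0,"dy": 0,"dz": 0,"twist": -34},
    {"dx": 0,"dy": 0,"dz": 0,"twist": -42.5}
  ]
}}

```text
t: 53.35
eef_pos: [537.3, -308.3, 352.2]
tcp_rot: [-3.138, 0.0, -0.681]
ft_force: [-0.7, 0.2, -1.2]
opening: 0.417
```

{"op": "carry_out", "data": {
  "moves": [
    {"dx": 0,"dy": 0,"dz": 0,"twist": -8.5},
    {"dx": 0,"dy": 0,"dz": 0,"twist": -17},
    {"dx": 0,"dy": 0,"dz": 0,"twist": -25.5},
    {"dx": 0,"dy": 0,"dz": 0,"twist": -34},
    {"dx": 0,"dy": 0,"dz": 0,"twist": -42.5}
  ]
}}

```text
t: 53.85
eef_pos: [537.3, -308.3, 352.1]
tcp_rot: [-3.139, -0.002, 0.061]
ft_force: [0.1, 0.1, -0.0]
opening: 0.423
```

{"op": "carry_out", "data": {
  "moves": [
    {"dx": 0,"dy": 0,"dz": 0,"twist": -8.5},
    {"dx": 0,"dy": 0,"dz": 0,"twist": -17},
    {"dx": 0,"dy": 0,"dz": 0,"twist": -25.5},
    {"dx": 0,"dy": 0,"dz": 0,"twist": -34},
    {"dx": 0,"dy": 0,"dz": 0,"twist": -42.5}
  ]
}}

```text
t: 54.35
eef_pos: [537.3, -308.3, 352.1]
tcp_rot: [-3.141, -0.004, 0.803]
ft_force: [-0.8, 0.1, 0.8]
opening: 0.421
```

{"op": "carry_out", "data": {
  "moves": [
    {"dx": 0,"dy": 0,"dz": 0,"twist": -8.5},
    {"dx": 0,"dy": 0,"dz": 0,"twist": -17},
    {"dx": 0,"dy": 0,"dz": 0,"twist": -25.5},
    {"dx": 0,"dy": 0,"dz": 0,"twist": -34},
    {"dx": 0,"dy": 0,"dz": 0,"twist": -42.5}
  ]
}}

```text
t: 54.85
eef_pos: [537.3, -308.3, 352.1]
tcp_rot: [3.14, -0.003, 1.544]
ft_force: [-0.1, 0.7, 0.4]
opening: 0.421
```

{"op": "carry_out", "data": {
  "moves": [
    {"dx": 0,"dy": 0,"dz": 0,"twist": -8},
    {"dx": 0,"dy": 0,"dz": 0.03,"twist": -10},
    {"dx": 0,"dy": 0,"dz": 0.045,"twist": -10},
    {"dx": 0,"dy": 0,"dz": 0.045,"twist": -10}
  ]
}}

```text
t: 55.25
eef_pos: [536.8, -307.8, 305.1]
tcp_rot: [-3.141, -0.005, 1.713]
ft_force: [1.1, 0.6, -0.1]
opening: 0.42
```

{"op": "carry_out", "data": {
  "moves": [
    {"dx": 0,"dy": 0,"dz": 0,"twist": 0},
    {"dx": 0,"dy": 0,"dz": 0,"twist": 0},
    {"dx": 0,"dy": 0,"dz": 0,"twist": 0},
    {"dx": 0,"dy": 0,"dz": 0,"twist": 0},
    {"dx": 0,"dy": 0,"dz": 0,"twist": 0}
  ],
  "grip": 0.004
}}

```text
t: 55.75
eef_pos: [537.0, -308.3, 307.7]
tcp_rot: [3.14, -0.002, 1.713]
ft_force: [-3.5, -1.0, 4.2]
opening: 0.13
```

{"op": "carry_out", "data": {
  "moves": [
    {"dx": 0,"dy": 0,"dz": 0,"twist": 0},
    {"dx": 0,"dy": 0,"dz": 0,"twist": 0}
  ]
}}

```text
t: 55.95
eef_pos: [537.0, -308.3, 307.7]
tcp_rot: [3.139, -0.002, 1.713]
ft_force: [-4.1, -0.6, 5.8]
opening: 0.129
```

{"op": "carry_out", "data": {
  "moves": [
    {"dx": 0.0005,"dy": -0.0072,"dz": 0,"twist": 8},
    {"dx": 0.002,"dy": -0.0143,"dz": 0,"twist": 16},
    {"dx": 0.0045,"dy": -0.0211,"dz": 0,"twist": 24},
    {"dx": 0.0079,"dy": -0.0276,"dz": 0,"twist": 32},
    {"dx": 0.0122,"dy": -0.0334,"dz": 0,"twist": 40}
  ]
}}

```text
t: 56.45
eef_pos: [501.1, -302.8, 307.7]
tcp_rot: [3.141, 0.001, 1.009]
ft_force: [-11.4, -11.7, 5.6]
opening: 0.136
```

{"op": "carry_out", "data": {
  "moves": [
    {"dx": 0.0005,"dy": -0.0072,"dz": 0,"twist": 8},
    {"dx": 0.002,"dy": -0.0143,"dz": 0,"twist": 16},
    {"dx": 0.0045,"dy": -0.0211,"dz": 0,"twist": 24},
    {"dx": 0.0079,"dy": -0.0276,"dz": 0,"twist": 32},
    {"dx": 0.0122,"dy": -0.0334,"dz": 0,"twist": 40}
  ]
}}

```text
t: 56.95
eef_pos: [476.5, -274.4, 307.7]
tcp_rot: [-3.14, 0.006, 0.31]
ft_force: [-28.7, -9.3, 12.3]
opening: 0.127
```

{"op": "carry_out", "data": {
  "moves": [
    {"dx": 0.0005,"dy": -0.0072,"dz": 0,"twist": 8},
    {"dx": 0.002,"dy": -0.0143,"dz": 0,"twist": 16},
    {"dx": 0.0045,"dy": -0.0211,"dz": 0,"twist": 24},
    {"dx": 0.0079,"dy": -0.0276,"dz": 0,"twist": 32},
    {"dx": 0.0122,"dy": -0.0334,"dz": 0,"twist": 40}
  ]
}}

```text
t: 57.45
eef_pos: [477.5, -240.7, 307.5]
tcp_rot: [3.133, 0.005, -0.387]
ft_force: [-36.2, -50.7, 2.6]
opening: 0.144
```

```bash
python3 - <<'E'
from h import *
go(528.8,-205.4,308,1.713)
snap('scene','s26');rim('s26')
E
```

```text
t 57.5 pos [ 477.5 -240.7  307.5] yaw -0.387 j [-0.59  0.28  1.64 -0.01  1.22  1.37] F [-36.2 -50.7   2.6] open 13.6
  dx 0.0342 dy -0.0520 dz -0.0005 twist -120.3
[[-135.  475. -139.  138.]
 [-120.  487. -151.  144.]
 [-105.  503. -163.  145.]
 [ -90.  524. -169.  140.]
 [ -75.  543. -169.  143.]
 [ -60.  565. -164.  136.]
 [ -45.  593. -148.  146.]
 [ -30.  604. -141.  150.]
 [ -15.  616. -113.  150.]
 [   0.  622.  -88.  149.]
 [  15.  614.  -61.  150.]
 [  75.  540.  -15.   84.]]
```

It's at the stop (force rose). I'll ease back, release, and withdraw up and away.

{"op": "carry_out", "data": {
  "moves": [
    {"dx": 0,"dy": 0.005,"dz": 0,"twist": -5},
    {"dx": 0,"dy": 0.005,"dz": 0,"twist": -5}
  ]
}}

```text
t: 57.7
eef_pos: [478.0, -241.6, 307.4]
tcp_rot: [-3.138, 0.003, -0.292]
ft_force: [-13.3, 3.9, 7.4]
opening: 0.122
```

{"op": "carry_out", "data": {
  "moves": [
    {"dx": 0,"dy": 0,"dz": 0,"twist": 0},
    {"dx": 0,"dy": 0,"dz": 0,"twist": 0},
    {"dx": 0,"dy": 0,"dz": -0.01,"twist": 0},
    {"dx": 0,"dy": 0,"dz": -0.03,"twist": 0},
    {"dx": 0,"dy": 0,"dz": -0.06,"twist": 0}
  ],
  "grip": 0.04
}}

```text
t: 58.2
eef_pos: [479.7, -241.8, 367.5]
tcp_rot: [-3.137, 0.001, -0.294]
ft_force: [0.7, -1.3, 0.3]
opening: 0.413
```

{"op": "carry_out", "data": {
  "moves": [
    {"dx": -0.02,"dy": 0,"dz": -0.03,"twist": 0},
    {"dx": -0.05,"dy": 0,"dz": -0.06,"twist": 0},
    {"dx": -0.07,"dy": 0,"dz": -0.06,"twist": 0},
    {"dx": -0.07,"dy": 0,"dz": -0.06,"twist": 0},
    {"dx": -0.07,"dy": 0,"dz": -0.06,"twist": 0}
  ]
}}

```text
t: 58.7
eef_pos: [412.9, -221.9, 427.7]
tcp_rot: [-3.138, -0.002, -0.295]
ft_force: [0.6, -0.2, 0.1]
opening: 0.422
```

```bash
cat > fin.py <<'E'
from h import *
go(528.8,-205.4,308,1.713)
p,d,i=snap('scene','s27'); W=world(d,i);P=p.astype(int); snap('side','d27')
r=np.hypot(W[...,0]-528,W[...,1]+88)
q=W[(P.min(2)>110)&(P.max(2)-P.min(2)<45)&(r<125)&(W[...,2]>110)&(W[...,2]<215)]
for a in range(-180,180,30):
    an=np.degrees(np.arctan2(q[:,1]+88,q[:,0]-528)); k=q[(abs(an-a)<8)&(np.hypot(q[:,0]-528,q[:,1]+88)>70)]
    if len(k)>2: print('rim',a,k[k[:,2]>np.percentile(k[:,2],80)].mean(0).round())
lo=W[(P.max(2)-P.min(2)<35)&(P.min(2)>70)&(r<110)&(W[...,2]>40)&(W[...,0]>560)]
print('lowest +x wall',np.percentile(lo[:,2],[0,1,3,10]).round())
a=cv2.imread('pics/d27.png')[190:330,250:410];b=cv2.imread('pics/s27.png')[110:260,150:330]
cv2.imwrite('pics/c27.png',np.hstack([cv2.resize(a,(392,343),interpolation=cv2.INTER_CUBIC),cv2.resize(b,(405,343),interpolation=cv2.INTER_CUBIC)]))
E
python3 fin.py
```

```text
t 58.7 pos [ 412.9 -221.9  427.7] yaw -0.295 j [-0.64  0.1   1.56  0.    1.48  1.23] F [ 0.6 -0.2  0.1] open 40.1
  dx 0.1061 dy -0.0495 dz 0.1197 twist -115.0
rim -180 [455. -93. 175.]
rim -150 [ 460. -118.  173.]
rim -120 [ 491. -158.  162.]
rim -90 [ 526. -173.  160.]
rim -60 [ 570. -167.  154.]
rim -30 [ 610. -130.  151.]
rim 0 [619. -87. 152.]
rim 30 [603. -39. 155.]
rim 60 [566. -12. 160.]
rim 90 [518. -10. 169.]
rim 120 [493. -22. 173.]
rim 150 [462. -60. 175.]
lowest +x wall [57. 61. 66. 82.]
```

View pics/c27.png

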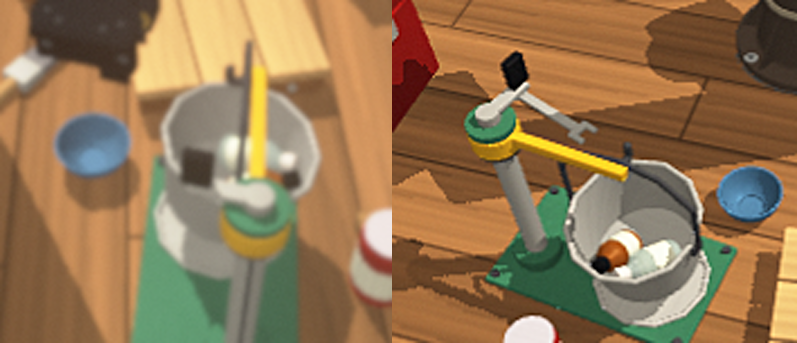

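The loaded pail hangs from the hook at the crank's upper stop. Its rim centre has risen about 54 mm and its lowest foot edge is at about z 55, against the tray floor at 10. Both bottles are inside and the robot is clear, so I'll hand in.

```bash
python3 -c "
from cell import *
print(job_done())"
```

```text
the job is handed in; nothing more can be done
None
```

The job is handed in at 58.7 s of the 210 s: both bottles on the stool, the small amber and the clear one, are in the pail, and it hangs loaded from the hook. No jars and no green bottle were on the stool. I left the jug, the pliers, the larger amber bottles on the table and everything else alone.

**What I did:** I put the two bottles in the pail, swung the yellow arm home to its stop, raised the bail over the hook, and wound the crank clockwise to its upper stop.

**Last checks:**
- **Height:** the rim centre rose about 54 mm.
- **Tilt:** the pail leans about 0.14 rad toward +x, because both bottles lie on that side. Its lowest foot edge is roughly 44 mm above the tray floor, but only about 38 mm above the top of the 6 mm ring.
- **Contents:** both bottles are inside, and the robot is clear of everything.

**What went wrong:**
- **Bail, first try:** gripping the bail off-centre tilted the pail about 0.3 to 0.4 rad. It did not tip over and nothing spilled, but the bottles fell onto their sides. I let it settle, then gripped the crown's centre and finished with the rod held loosely; the pail slid back level into its tray.
- **Crank stop:** I ran briefly into the upper stop, with about 62 N at the wrist (limit 120 N). I can't tell from the readings whether the gripper's body pressed on anything with more than 40 N.

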